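Take the depth of a blind bore with a sliding-collar gauge

TASK

Take the depth of the blind bore in the aluminium block with the depth gauge: lift the gauge from its stand, put the rod into the bore and press it slowly and gently down until it stands on the bottom, so that the block's top face pushes the brass collar up the rod to the true depth. Then draw it out and hang it back upright in the ring of its stand, the collar still marking the depth. Do not hammer or force the rod against the block, and leave the small things lying about where they are.

Things in the scene. Friction and masses are not known exactly. Their poses are not given: they have to be found in the camera images.
- gauge: Depth gauge, 126 mm tall, upright, 0.11 to 0.22 kg. Origin at the middle of the rod's lower end, z up to the knob; round, so yaw does not matter. Steel rod 10 mm across up to z = 76 mm; centring cone z = 76 to 84 mm, 16 to 29 mm across; dark flange 44 mm across, z = 84 to 90 mm (rests on the stand's ring); black knob above it.
- knob (a point): Middle of the gauge's black grip knob, 109 mm above the rod's lower end; the knob is 24 mm across and runs from 90 to 126 mm; grip it across from above.
- rod_tip (a point): Middle of the lower end of the gauge's rod; the end is chamfered to 6.4 mm across over the last 2.5 mm.
- collar (a joint): Slide of the brass collar on the gauge's rod, in m: height of the collar's lower face above the rod's lower end. 0.009 to 0.014 at the start, stop at 0.062. The collar stays where it is pushed; it takes about 4 N to slide it (2 N s/m on top).
- collar_face (a point): Middle of the lower face of the collar, a plain brass ring 24 mm across and 12 mm high on the gauge's rod, with one dark groove.
- block: Machined aluminium block 66 x 56 x 60 mm on a dark steel base plate 86 x 78 x 12 mm, fixed to the bench, top face 72 mm above the bench. Origin on the bore's axis at the bench top, z up; middle of block and plate 8 mm to +x of the bore. Two 6 mm holes at x = 29 mm are too small for the rod.
- bore_mouth (a point): Middle of the mouth of the block's big hole, the vertical blind bore, level with the block's top face, 72 mm above the bench. The bore is an octagon, 12 mm between flats, so the rod has 1 mm of play to each side. Depth somewhere between 28 and 50 mm: not known, must be felt. Block and bottom are rigid; more than 30 N on them would mark the bore, 7 to 15 N is plenty.
- stand: Gauge stand fixed to the bench: dark steel foot 86 x 78 x 12 mm, steel post 12 mm across at x = 39 mm, and at its top an aluminium arm 8 mm thick, 56 mm wide, with a ring hole 32 mm wide. Origin under the middle of the ring at the bench top, z up. Arm's top 112 mm above the bench, a screw head 3 mm high at the post.
- ring_centre (a point): Middle of the stand's ring hole, level with the arm's top, 112 mm above the bench. With the gauge hung here the rod's lower end is 84 mm below this point.
- spare_motor_2: Bystander: small white motor with a black lead, 29 x 67 x 33 mm, loose; origin under its middle.
- board_1: Bystander: small green circuit board, 38 x 38 x 9 mm, loose; origin under its middle.
- solder_reel: Bystander: reel of solder wire, 53 x 65 x 32 mm, loose; origin under its middle.
- driver: Bystander: slim precision screwdriver with a yellowish handle, 16 x 148 x 16 mm, loose, lying; origin under its middle.
There are look-alikes about, which are no part of the job. There is more than one size of the gauge; the one meant has the size given above.

How it is judged:
On the way, in this order (a step that is already met when the one before it is completed fails the run):
1. the rod stands on the bottom of the bore and the collar sits on the block's top face (distance between rod_tip and plug_c0 below 0.0112 m and horizontal distance between rod_tip and bore_mouth below 0.003 m and z of collar_face in the frame of bore_mouth between -0.0015 and 0.0015 m), for 0.2 s.
2. the gauge is drawn right out of the bore (z of rod_tip in the frame of bore_mouth above 0.005 m), for 0.1 s.
At the end, for the whole second after the job is handed in: The gauge hangs at rest in the ring of its stand: flange on the arm (within 3 mm), centred within 6 mm, upright within 0.1 rad; the collar's lower face stands as far above the rod's end as the bore is deep, within 1.5 mm (((z of plug_c0 in the frame of bore_mouth between -0.0391 and -0.0379 m and value of joint collar between 0.0265 and 0.0305 m) or (z of plug_c0 in the frame of bore_mouth between -0.0401 and -0.0389 m and value of joint collar between 0.0275 and 0.0315 m) or (z of plug_c0 in the frame of bore_mouth between -0.0411 and -0.0399 m and value of joint collar between 0.0285 and 0.0325 m) or (z of plug_c0 in the frame of bore_mouth between -0.0421 and -0.0409 m and value of joint collar between 0.0295 and 0.0335 m) or (z of plug_c0 in the frame of bore_mouth between -0.0431 and -0.0419 m and value of joint collar between 0.0305 and 0.0345 m) or (z of plug_c0 in the frame of bore_mouth between -0.0441 and -0.0429 m and value of joint collar between 0.0315 and 0.0355 m) or (z of plug_c0 in the frame of bore_mouth between -0.0451 and -0.0439 m and value of joint collar between 0.0325 and 0.0365 m) or (z of plug_c0 in the frame of bore_mouth between -0.0461 and -0.0449 m and value of joint collar between 0.0335 and 0.0375 m) or (z of plug_c0 in the frame of bore_mouth between -0.0471 and -0.0459 m and value of joint collar between 0.0345 and 0.0385 m) or (z of plug_c0 in the frame of bore_mouth between -0.0481 and -0.0469 m and value of joint collar between 0.0355 and 0.0395 m) or (z of plug_c0 in the frame of bore_mouth between -0.0491 and -0.0479 m and value of joint collar between 0.0365 and 0.0405 m) or (z of plug_c0 in the frame of bore_mouth between -0.0501 and -0.0489 m and value of joint collar between 0.0375 and 0.0415 m) or (z of plug_c0 in the frame of bore_mouth between -0.0511 and -0.0499 m and value of joint collar between 0.0385 and 0.0425 m) or (z of plug_c0 in the frame of bore_mouth between -0.0521 and -0.0509 m and value of joint collar between 0.0395 and 0.0435 m) or (z of plug_c0 in the frame of bore_mouth between -0.0531 and -0.0519 m and value of joint collar between 0.0405 and 0.0445 m) or (z of plug_c0 in the frame of bore_mouth between -0.0541 and -0.0529 m and value of joint collar between 0.0415 and 0.0455 m) or (z of plug_c0 in the frame of bore_mouth between -0.0551 and -0.0539 m and value of joint collar between 0.0425 and 0.0465 m) or (z of plug_c0 in the frame of bore_mouth between -0.0561 and -0.0549 m and value of joint collar between 0.0435 and 0.0475 m) or (z of plug_c0 in the frame of bore_mouth between -0.0571 and -0.0559 m and value of joint collar between 0.0445 and 0.0485 m) or (z of plug_c0 in the frame of bore_mouth between -0.0581 and -0.0569 m and value of joint collar between 0.0455 and 0.0495 m) or (z of plug_c0 in the frame of bore_mouth between -0.0591 and -0.0579 m and value of joint collar between 0.0465 and 0.0505 m) or (z of plug_c0 in the frame of bore_mouth between -0.0601 and -0.0589 m and value of joint collar between 0.0475 and 0.0515 m)) and z of rod_tip in the frame of ring_centre between -0.0865 and -0.081 m and horizontal distance between gauge and ring_centre below 0.006 m and angle between gauge's own z axis and vertical below 0.1 rad and linear speed of gauge below 0.02 m/s); the robot touches nothing.
It fails at once if the gauge is pressed against the block or the bore's bottom with more than 30 N (contact force between gauge and block above 30 N or contact force between gauge and plug_c0 above 30 N).
It fails at once if a bystander (motor, board, solder reel, screwdriver) is shifted by more than 20 mm (distance of any of spare_motor_2, board_1, solder_reel, driver from where it was at the start of the episode above 0.02 m).
It also fails if it takes over 58 s, if anything falls off the work surface, if the arm or the gripper's body presses on something with over 40 N, if the wrist force passes 120 N, or if a joint passes its speed limit or range.

ROBOT

A 6-joint arm with a two-finger parallel gripper is mounted at the origin on a cart in front of the work surface, level with it; the furniture and walls round the work are solid. World frame = base frame: x ahead of the robot, y to its left, z up, the work surface at z = 0. Lengths are in m, angles in rad, forces in N, time in s.
With the tool pointing down it reaches from about 0.25 to 0.725 m from the base axis. Payload 4 kg.
Tool frame: the origin (TCP) lies midway between the tips of the shut fingers; the grasp point (between the pads) lies 19 mm behind it; z points along the fingers, y is the direction in which the jaws open and shut (so a half turn about z gives the same grasp; the last joint's range is limited). The gripper opens to 85 mm and grips with 20 to 120 N. Pads are 22 mm wide; open, the fingers measure 114 mm over their backs; the gripper's body (76 mm by 85 mm) begins 54 mm behind the grasp point. The pads swing forward as they close: fully open they stand 13 mm farther back than shut.
Start: joints at [1.147, 0.241, 0.005, 1.335, 0, 1.571], TCP at [0.206, 0.456, 0.231] pointing down, gripper open.
Joint ranges: [-2.72, 2.72], [-1.05, 1.87], [-1.09, 1.28], [-1.99, 2.15], [-1.42, 1.44], [-3.14, 3.14]. Speed limits (rad/s): [2.79, 2.79, 3.14, 3.14, 3.14, 3.14].

INTERFACE

Orientations are given as a unit quaternion [x, y, z, w].
In Python, from workcell import bot, eyes, job gives the robot as it stands.
- The arm moves only by the shell command python3 -m crank 'ROWS'. ROWS is a JSON object of lists of equal length, an entry for each row: "dr": the turn, a rotation vector about the tool's x, y, z in rad, a list of three; "travel": the shift along the tool's x, y, z in m, a list of three; "hand": the finger opening in m, from 0 to 0.0854. In form: {"dr": [[wx, wy, wz], ...], "travel": [[x, y, z], ...], "hand": [hand, ...]}. A call has 1 to 10 rows; each row is the pose to reach, as a shift and turn from the pose commanded when the call began, along the tool's axes at that moment; what a row does not reach only later rows make up. A row lasts 1/8 s, in which the tool goes at most 62.5 mm and 10.7 degrees, less where a joint would pass 70% of its speed; a pose out of reach is approached as far as the arm can. A call with a gripper value outside its range is refused whole. The fingers move at their own pace and stop on an object; the grip force is fixed at half the most. Time passes only in rows, so rows that repeat a pose let the fingers close. It gives the time, the measured TCP pose, the force and the opening at its end, in the units of the state.
- bot.get_obs(): the state, without advancing time (a new reading comes with each control period).
- eyes.camera(name): name is "scene" or "top" or "wrist"; returns a dict with "color" (400x640x3 uint8, red, green, blue), "K" (3x3 intrinsics, pixels), "R" (3x3) and "t" (3): a world point X has camera coordinates R X + t; the wrist camera has in their place "T_tool_cam" (4x4, takes a point from camera to tool coordinates, whose origin is the TCP and whose axes are the flange's). Camera axes: x right, y down, z forward; pixel columns grow to the right and rows downward; lengths in m; the calibration is good to about 2 mm. A picture is of the moment at which its call begins: read the wrist's pose just before it. There is no depth.
- job.job_done(): hands the job in, once; it reports no verdict.
The state is a dict: "clock": time; "joint_pos": joint angles; "joint_vel": joint speeds; "tau": joint torques, N m; "eef_pos": TCP position; "tool_rot": TCP orientation; "ft_force": force on the tool from outside, world axes, zero at the start; "ft_torque": the same for the moment, N m; "grip_width": finger opening in m.
Only numpy, scipy, OpenCV 4.12 (cv2) and the standard library are available. Lean on these libraries where they do the work, as an engineer would, in place of code of your own. Each camera call takes 0.05 s, during which the arm holds its last target.

## Working session

There is one attempt and no reset: what is moved stays moved. The work goes in short steps, Python scripts to look and compute and a shell command to move; the robot and the scene stay as the last step left them, time stands still between calls to the robot, and variables do not carry over. Pictures are saved under pics/ and viewed, and the job is handed in when it is done.

```bash
mkdir -p pics; ls; cat > h.py <<'E'
import numpy as np, cv2
from workcell import bot, eyes, job
def shot(n,f):
    c=eyes.camera(n); cv2.imwrite('pics/'+f,c['color'][:,:,::-1]); return c
def ray(c,u,v,z):
    d=np.linalg.inv(c['K'])@np.array([u,v,1.]); R=np.array(c['R']);t=np.array(c['t'])
    o=-R.T@t; w=R.T@d; return o+w*(z-o[2])/w[2]
def proj(c,X):
    p=np.array(c['K'])@(np.array(c['R'])@np.array(X)+np.array(c['t'])); return p[:2]/p[2]
E
python3 - <<'E'
from h import *
o=bot.get_obs(); print(o)
import pickle
for n in ['scene','top','wrist']:
    c=shot(n,n+'0.png'); pickle.dump(c,open(n+'.pkl','wb'))
    print(n,c['K'],c.get('R'),c.get('t'),c.get('T_tool_cam'))
E
```

```text
pics
{'clock': 0.0, 'joint_pos': array([1.14696238e+00, 2.41456918e-01, 3.70207520e-03, 1.33519932e+00,
       1.46514175e-05, 1.57081059e+00]), 'joint_vel': array([-0.00160945,  0.00036755,  0.0005583 , -0.00022728,  0.00057783,
       -0.00200396]), 'tau': array([ 1.44583595e-03, -3.72314179e+01,  2.52409387e+01,  1.67535542e-02,
        2.56825524e-04, -1.68874131e-06]), 'eef_pos': array([0.20536041, 0.45517475, 0.23038257]), 'tool_rot': array([ 2.10341231e-01,  9.77627435e-01, -1.05324231e-03, -2.34087732e-04]), 'ft_force': array([ 0.19293586, -0.06335342,  0.31459129]), 'ft_torque': array([ 0.04543922,  0.05025472, -0.01938812]), 'grip_width': 0.0854970289565866}
scene [[499.34445926   0.         314.6078052 ]
 [  0.         499.34445926 190.03146898]
 [  0.           0.           1.        ]] [[ 0.45609985 -0.88967393 -0.02128901]
 [-0.48057357 -0.22609541 -0.84730745]
 [ 0.749014    0.39668774 -0.53067586]] [-0.08630324  0.34032002  0.66170206] None
top [[422.70456652   0.         315.70926993]
 [  0.         422.70456652 202.8145501 ]
 [  0.           0.           1.        ]] [[-0.02457583 -0.99969704  0.001365  ]
 [-0.99301898  0.02425405 -0.1154342 ]
 [ 0.11536612 -0.00419236 -0.99331419]] [0.14222101 0.49076163 0.93448818] None
wrist [[336.58473482   0.         319.94242239]
 [  0.         336.58473482 198.00453362]
 [  0.           0.           1.        ]] None None [[-4.97256521e-04 -9.50185058e-01 -3.11685913e-01  8.14085243e-02]
 [ 9.99999752e-01 -6.27656569e-04  3.18055744e-04  8.74205293e-04]
 [-4.97843526e-04 -3.11685678e-01  9.50185135e-01 -1.42198431e-01]
 [ 0.00000000e+00  0.00000000e+00  0.00000000e+00  1.00000000e+00]]
```

View pics/scene0.png

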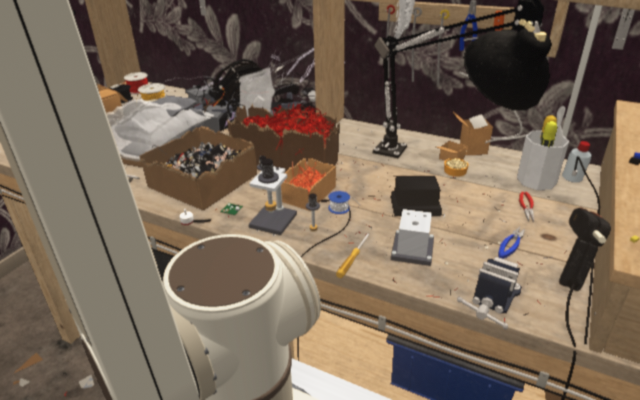

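View pics/top0.png

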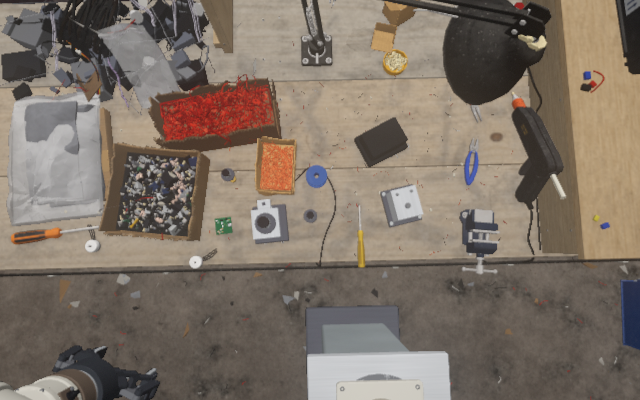

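View pics/wrist0.png

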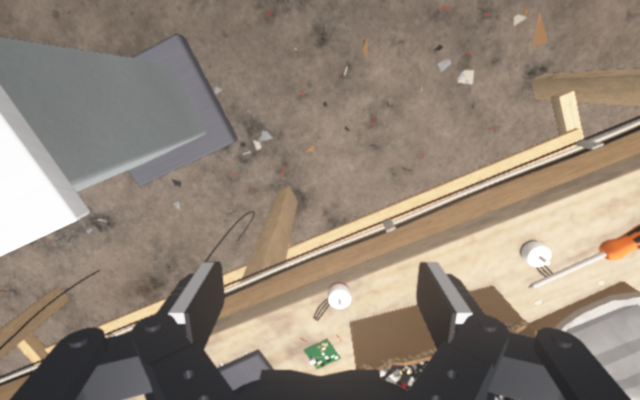

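```bash
python3 - <<'E'
import cv2
t=cv2.imread('pics/top0.png'); s=cv2.imread('pics/scene0.png')
cv2.imwrite('pics/t1.png',cv2.resize(t[155:275,180:340],(800,600),interpolation=cv2.INTER_CUBIC))
cv2.imwrite('pics/t2.png',cv2.resize(t[155:275,340:500],(800,600),interpolation=cv2.INTER_CUBIC))
cv2.imwrite('pics/s1.png',cv2.resize(s[145:265,210:370],(800,600),interpolation=cv2.INTER_CUBIC))
cv2.imwrite('pics/s2.png',cv2.resize(s[185:275,370:490],(800,600),interpolation=cv2.INTER_CUBIC))
E
```

```text
(no output)
```

View pics/t1.png

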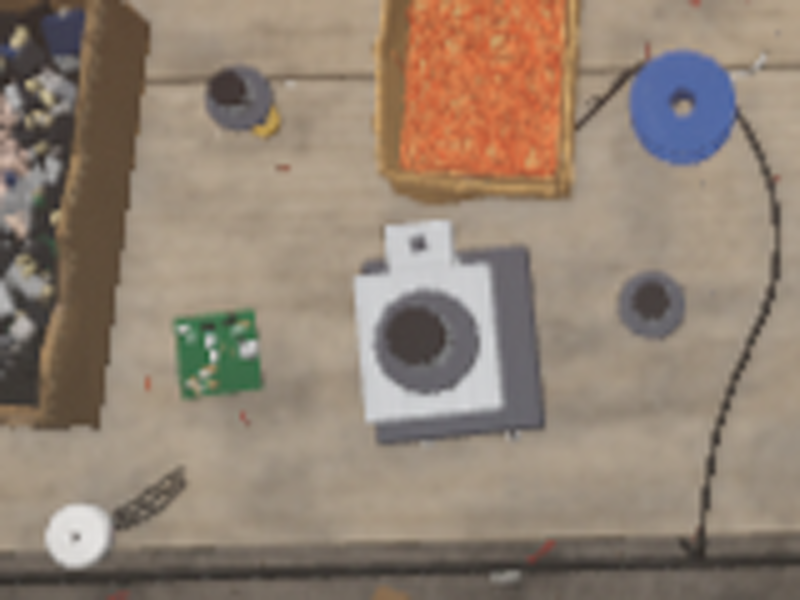

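View pics/t2.png

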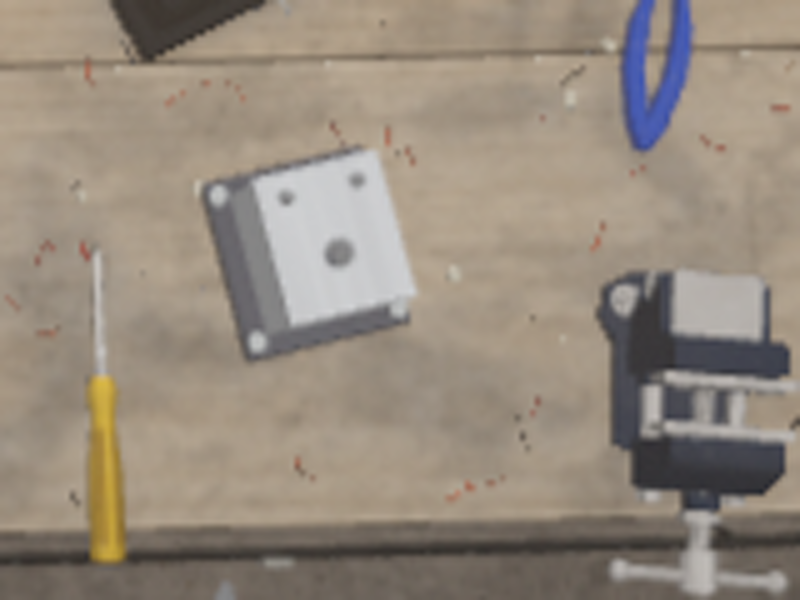

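View pics/s1.png

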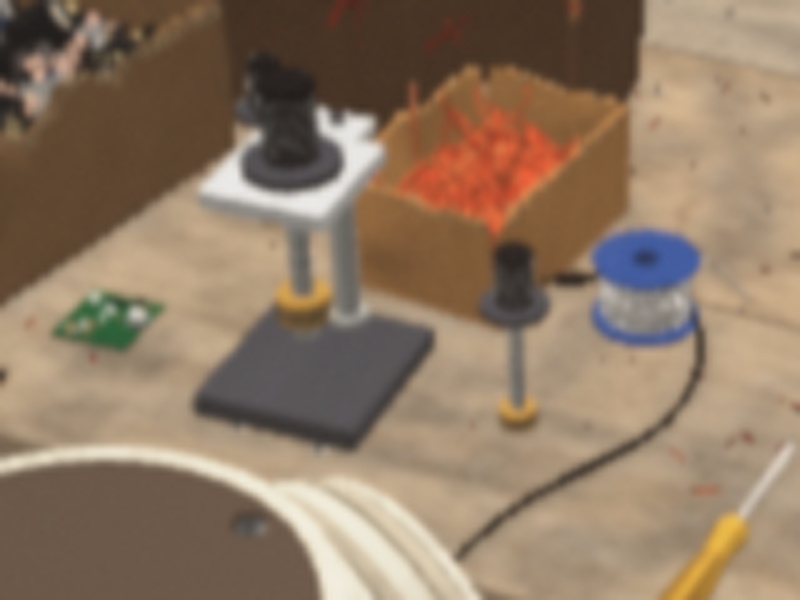

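View pics/s2.png

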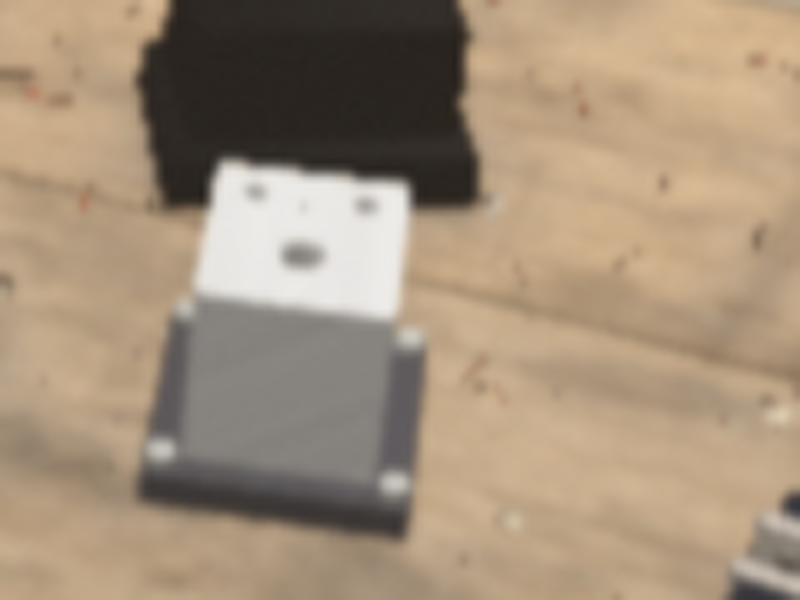

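```bash
python3 - <<'E'
import pickle
from h import *
c=pickle.load(open('top.pkl','rb')); s=pickle.load(open('scene.pkl','rb'))
pt=lambda x,y,ox: (ox+x/5-.4,155+y/5-.4)
print('flange',ray(c,*pt(427,342,180),.118), 'knobtop',ray(c,*pt(415,335,180),.154))
print('flange diam',ray(c,*pt(376,342,180),.118)-ray(c,*pt(478,342,180),.118))
for n,p in dict(small1=(651,303),small2=(238,98)).items(): print(n,ray(c,*pt(*p,180),.08))
print('small flange d',ray(c,*pt(619,303,180),.08)-ray(c,*pt(685,303,180),.08))
print('bore',ray(c,*pt(339,253,340),.072))
cor=[ray(c,*pt(x,y,340),.072) for x,y in [(248,182),(377,149),(415,293),(288,328)]]
print('blk',cor,np.mean(cor,0)); print([np.linalg.norm(cor[i]-cor[i-1]) for i in range(4)])
hs=[ray(c,*pt(x,y,340),.072) for x,y in [(286,197),(357,180)]];print('holes',hs)
m=.5*(hs[0]+hs[1])
b=np.mean(cor,0);d=m-b;d/=np.linalg.norm(d);print('dir',d,'bore from blk',b-8e-3*d)
sp=lambda x,y:(210+x/5-.4,145+y/5-.4)
sp2=lambda x,y:(370+x*.15-.4,185+y*.15-.4)
print('scene bore',ray(s,*sp2(302,254),.072))
print('scene knob top',ray(s,*sp(288,82),.154),'flange',ray(s,*sp(292,160),.118))
cor=[ray(c,*pt(x,y,180),.112) for x,y in [(355,277),(490,263),(502,408),(367,423)]]
print('arm',cor,np.mean(cor,0)); print([np.linalg.norm(cor[i]-cor[i-1]) for i in range(4)])
print('screw',ray(c,*pt(419,243,180),.115))
# board etc
for n,p,z in [('board',(218,354),.009),('reel',(683,106),.032),('motor',(78,536),.033)]: print(n,ray(c,*pt(*p,180),z))
print('driver',ray(c,*pt(97,250,340),.01),ray(c,*pt(108,560,340),.016))
E
```

```text
flange [0.44452878 0.23560619 0.118     ] knobtop [0.44484803 0.23608499 0.154     ]
flange diam [0.00102493 0.04185027 0.        ]
small1 [0.46163994 0.14371761 0.08      ]
small2 [0.55531334 0.32094431 0.08      ]
small flange d [0.00069323 0.02833555 0.        ]
bore [ 0.47894395 -0.06871039  0.072     ]
blk [array([ 0.51104825, -0.03055644,  0.072     ]), array([ 0.5242304 , -0.08758921,  0.072     ]), array([ 0.46070313, -0.1008024 ,  0.072     ]), array([ 0.44685683, -0.04501787,  0.072     ])] [ 0.48570965 -0.06599148  0.072     ]
[np.float64(0.06580024045206564), np.float64(0.058536360229293274), np.float64(0.06488684508424045), np.float64(0.05747724147328729)]
holes [array([ 0.50404538, -0.04682543,  0.072     ]), array([ 0.51076922, -0.07815458,  0.072     ])]
dir [0.98722784 0.15931478 0.        ] bore from blk [ 0.47781183 -0.067266    0.072     ]
scene bore [ 0.48259029 -0.06762662  0.072     ]
scene knob top [0.44748157 0.23638009 0.154     ] flange [0.44623711 0.23670681 0.118     ]
arm [array([0.47267917, 0.26586908, 0.112     ]), array([0.47715   , 0.20981419, 0.112     ]), array([0.41698261, 0.20572502, 0.112     ]), array([0.41218788, 0.26134445, 0.112     ])] [0.44474992 0.23568819 0.112     ]
[np.float64(0.06066027058586219), np.float64(0.05623289620397671), np.float64(0.06030618992738686), np.float64(0.05582571416798135)]
screw [0.48587298 0.23882824 0.115     ]
board [0.44907878 0.34488028 0.009     ]
reel [0.55579498 0.12752241 0.032     ]
motor [0.36775829 0.40203397 0.033     ]
driver [0.48960358 0.02975225 0.01      ] [0.34743765 0.0305561  0.016     ]
```

Candidates for the gauge, in top-image pixels:
- (265,223): hangs in the stand, flange about 42–44 mm.
- (310,215): free-standing, flange about 28 mm.
- (227,175): free-standing, about 28 mm.

The one in the stand's ring fits the 44 mm flange, and the enlarged crop confirms it. It sits at about (0.4455, 0.236). The bore is at about (0.479, -0.068), top pixel (408,206). Moving to hover above the gauge now.

```bash
python3 -m crank '{"dr":[[0,0,0],[0,0,0],[0,0,0],[0,0,0],[0,0,0],[0,0,0],[0,0,0],[0,0,0],[0,0,0]],"travel":[[-0.02,-0.007,0],[-0.06,-0.02,0],[-0.11,-0.036,0],[-0.16,-0.052,0],[-0.21,-0.069,0],[-0.26,-0.085,0],[-0.295,-0.096,0],[-0.309,-0.101,0],[-0.309,-0.101,0]],"hand":[0.085,0.085,0.085,0.085,0.085,0.085,0.085,0.085,0.085]}'
cat >> h.py <<'E'
from scipy.spatial.transform import Rotation as Ro
def wcam():
    o=bot.get_obs(); c=eyes.camera('wrist'); T=np.eye(4);T[:3,:3]=Ro.from_quat(o['tool_rot']).as_matrix();T[:3,3]=o['eef_pos']
    M=np.linalg.inv(T@np.array(c['T_tool_cam'])); c['R']=M[:3,:3];c['t']=M[:3,3]; return c
E
python3 - <<'E'
from h import *
import pickle
c=wcam(); pickle.dump(c,open('w1.pkl','wb')); cv2.imwrite('pics/w1.png',c['color'][:,:,::-1])
c=shot('top','top1.png');c=shot('scene','scene1.png')
o=bot.get_obs();print(o['joint_pos'],o['ft_force'],Ro.from_quat(o['tool_rot']).as_matrix())
E
```

```text
clock: 1.27
eef_pos: [0.4458, 0.2363, 0.2309]
tool_rot: [0.211, 0.977, -0.0, -0.0]
ft_force: [-0.3, 0.5, 0.2]
grip_width: 0.085
[4.90068882e-01 2.49421343e-01 1.64103960e-02 1.33824988e+00
 4.55780773e-04 9.12293182e-01] [ 0.61785786 -0.71975567 -0.0506418 ] [[-9.12179456e-01  4.09790495e-01 -6.24362531e-04]
 [ 4.09790464e-01  9.12179665e-01  1.83499444e-04]
 [ 6.44727133e-04 -8.84733879e-05 -9.99999788e-01]]
```

View pics/w1.png

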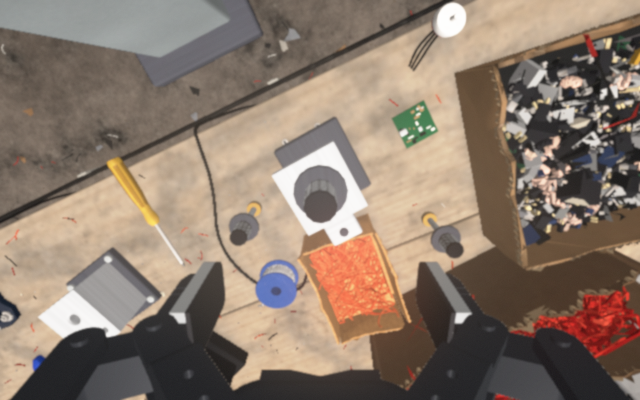

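View pics/scene1.png

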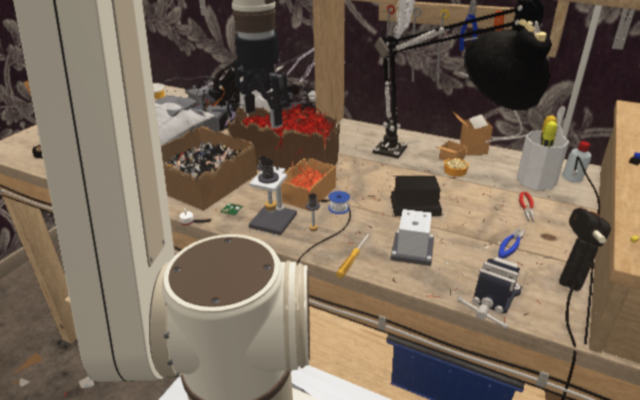

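```bash
python3 - <<'E'
import pickle
from h import *
c=pickle.load(open('w1.pkl','rb'))
print(c['R'],c['t'])
print('knobtop',ray(c,321,207,.154),'flange',ray(c,320,193,.118),'bore',ray(c,75,319,.072))
im=cv2.cvtColor(c['color'],cv2.COLOR_RGB2BGR)
cv2.imwrite('pics/w1c.png',np.hstack([cv2.resize(im[130:250,260:380],(400,400),interpolation=3),cv2.resize(im[260:380,20:140],(400,400),interpolation=3)]))
E
```

```text
[[ 4.13032897e-01  9.10716105e-01  3.94703908e-05]
 [ 8.65604898e-01 -3.92587289e-01  3.10810844e-01]
 [ 2.83075936e-01 -1.28340937e-01 -9.50471787e-01]] [-0.40019303 -0.33184438  0.28411791]
knobtop [0.44365632 0.23901337 0.154     ] flange [0.4443304  0.23795671 0.118     ] bore [ 0.4775682  -0.06411315  0.072     ]
```

View pics/w1c.png

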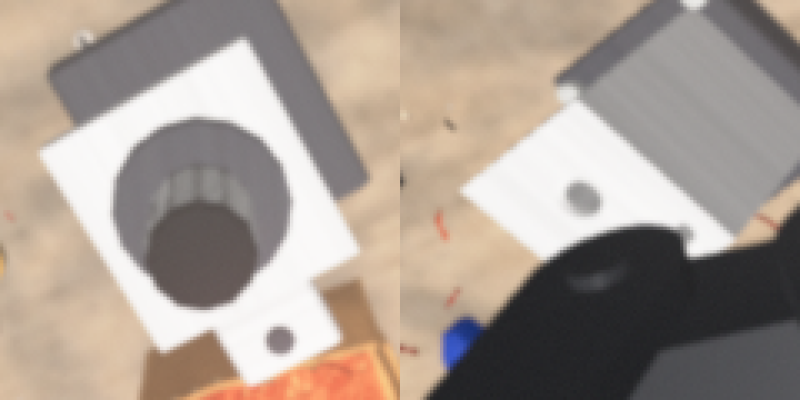

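The picture shows the knob top at (321,206) and the flange at (320,192). That is within 2 mm of the tool axis, which agrees with the top and scene cameras. Descending.

```bash
python3 -m crank '{"dr":[[0,0,0],[0,0,0],[0,0,0],[0,0,0],[0,0,0],[0,0,0]],"travel":[[0.001,0.0005,0.015],[0.001,0.0005,0.045],[0.001,0.0005,0.075],[0.001,0.0005,0.1],[0.001,0.0005,0.1075],[0.001,0.0005,0.1075]],"hand":[0.085,0.085,0.085,0.085,0.085,0.085]}'
python3 - <<'E'
from h import *
c=wcam(); cv2.imwrite('pics/w2.png',c['color'][:,:,::-1])
c=shot('scene','scene2.png'); cv2.imwrite('pics/s2c.png',cv2.resize(c['color'][100:250,190:390,::-1],(800,600),interpolation=3))
E
```

```text
clock: 2.17
eef_pos: [0.4444, 0.2377, 0.1234]
tool_rot: [0.21, 0.978, -0.0, -0.0]
ft_force: [-0.3, -0.6, 0.2]
grip_width: 0.0848
```

View pics/w2.png

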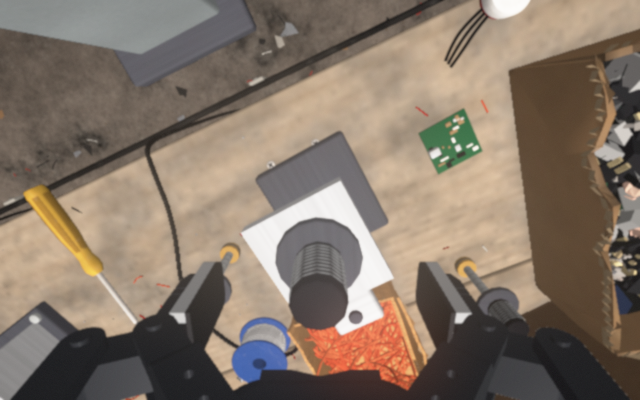

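View pics/s2c.png

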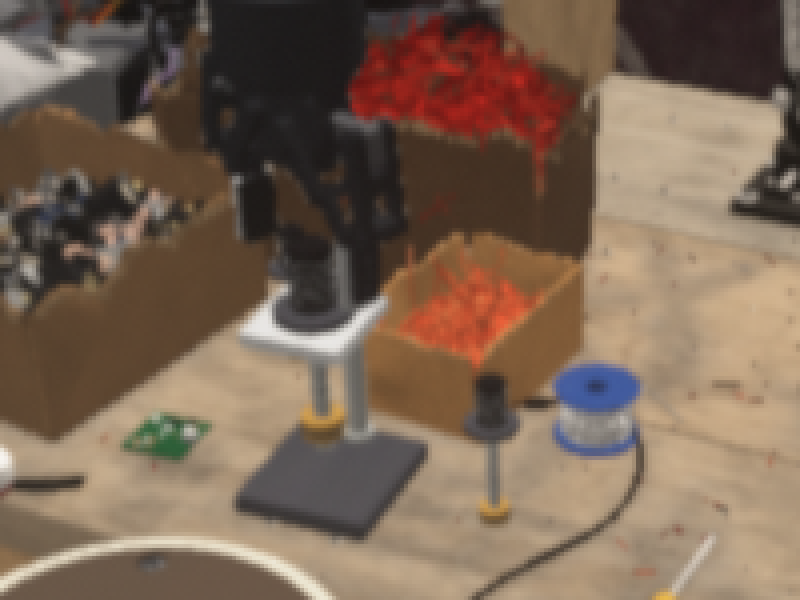

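The knob, at (319,298), is centred between the fingers, whose inner edges are at 222 and 418. Closing and then lifting slightly.

```bash
python3 -m crank '{"dr":[[0,0,0],[0,0,0],[0,0,0],[0,0,0],[0,0,0],[0,0,0],[0,0,0],[0,0,0]],"travel":[[0,0,0],[0,0,0],[0,0,0],[0,0,0],[0,0,0],[0,0,0],[0,0,0],[0,0,0]],"hand":[0.06,0.04,0.02,0.015,0.01,0.01,0.01,0.01]}'
python3 - <<'E'
from h import *
c=wcam(); cv2.imwrite('pics/w3.png',c['color'][:,:,::-1])
print(bot.get_obs()['ft_force'],bot.get_obs()['ft_torque'])
E
```

```text
clock: 3.28
eef_pos: [0.4452, 0.2374, 0.1243]
tool_rot: [0.21, 0.978, 0.0, 0.0]
ft_force: [-2.3, -2.2, 5.3]
grip_width: 0.0225
[-1.35372845 -1.80436354  5.41665915] [-0.30395355  0.19003593  0.00903753]
```

View pics/w3.png

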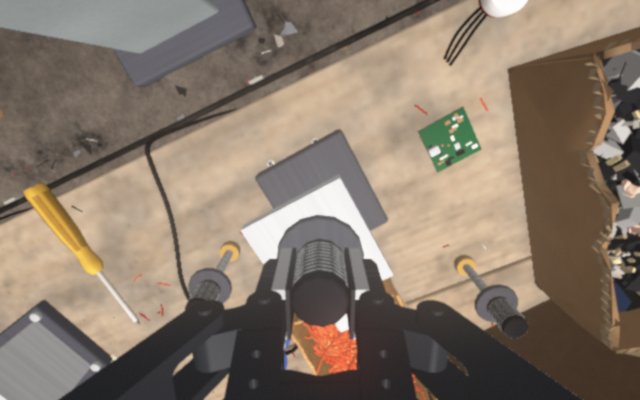

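```bash
python3 -m crank '{"dr":[[0,0,0],[0,0,0],[0,0,0],[0,0,0],[0,0,0],[0,0,0],[0,0,0],[0,0,0],[0,0,0]],"travel":[[0,0,-0.003],[0,0,-0.008],[0,0,-0.018],[0,0,-0.035],[0,0,-0.055],[0,0,-0.075],[0,0,-0.092],[0,0,-0.1],[0,0,-0.1]],"hand":[0.01,0.01,0.01,0.01,0.01,0.01,0.01,0.01,0.01]}'
python3 - <<'E'
from h import *
c=shot('scene','scene4.png'); cv2.imwrite('pics/s4c.png',cv2.resize(c['color'][80:230,190:390,::-1],(800,600),interpolation=3))
c=shot('top','top4.png')
o=bot.get_obs(); print(o['eef_pos'],o['ft_force'],o['ft_torque'],Ro.from_quat(o['tool_rot']).as_matrix())
E
```

```text
clock: 4.45
eef_pos: [0.4453, 0.2377, 0.2243]
tool_rot: [0.21, 0.978, 0.0, 0.0]
ft_force: [0.2, 0.3, -2.3]
grip_width: 0.0225
[0.44467089 0.2373313  0.22319213] [-0.61164547 -0.45198628 -2.72161354] [ 0.02319001 -0.01912242 -0.00789099] [[-9.11566252e-01  4.11151953e-01 -1.01997043e-03]
 [ 4.11152607e-01  9.11566369e-01 -5.36861358e-04]
 [ 7.09039143e-04 -9.08748196e-04 -9.99999336e-01]]
```

View pics/s4c.png

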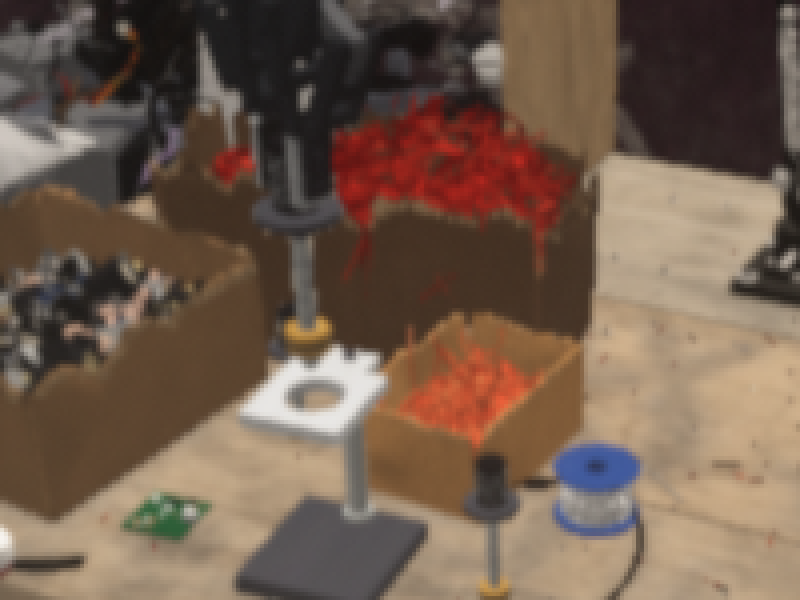

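```bash
python3 -m crank '{"dr":[[0,0,0],[0,0,0],[0,0,0],[0,0,0],[0,0,0],[0,0,0],[0,0,0],[0,0,0],[0,0,0],[0,0,0]],"travel":[[-0.005,-0.008,0],[-0.019,-0.032,0],[-0.042,-0.071,0],[-0.068,-0.116,0],[-0.095,-0.161,0],[-0.12,-0.203,0],[-0.14,-0.237,0],[-0.153,-0.258,0.01],[-0.156,-0.263,0.025],[-0.156,-0.263,0.033]],"hand":[0.01,0.01,0.01,0.01,0.01,0.01,0.01,0.01,0.01,0.01]}'
python3 -m crank '{"dr":[[0,0,0]],"travel":[[0,0,0]],"hand":[0.01]}'
python3 - <<'E'
from h import *
import pickle
c=wcam(); pickle.dump(c,open('w5.pkl','wb')); cv2.imwrite('pics/w5.png',c['color'][:,:,::-1])
c=shot('scene','scene5.png');cv2.imwrite('pics/s5c.png',cv2.resize(c['color'][110:260,320:520,::-1],(800,600),interpolation=3))
c=shot('top','top5.png');cv2.imwrite('pics/t5c.png',cv2.resize(c['color'][150:270,180:340,::-1],(800,600),interpolation=3))
E
```

```text
clock: 5.8
eef_pos: [0.4779, -0.0664, 0.1892]
tool_rot: [0.211, 0.978, 0.0, -0.001]
ft_force: [-1.0, 0.6, -1.0]
grip_width: 0.0223
clock: 5.92
eef_pos: [0.4781, -0.0655, 0.1897]
tool_rot: [0.21, 0.978, 0.0, -0.001]
ft_force: [0.4, 0.3, -1.7]
grip_width: 0.0222
```

View pics/w5.png

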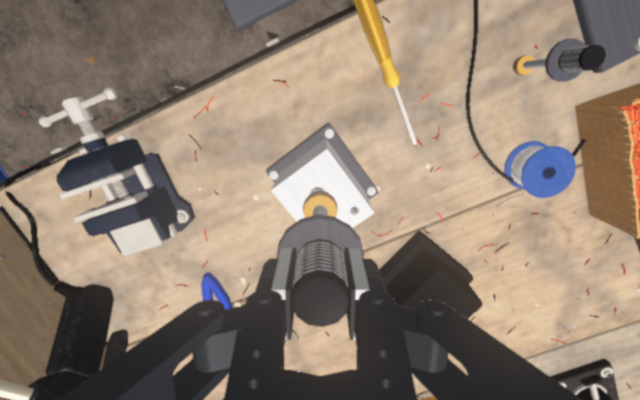

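View pics/s5c.png

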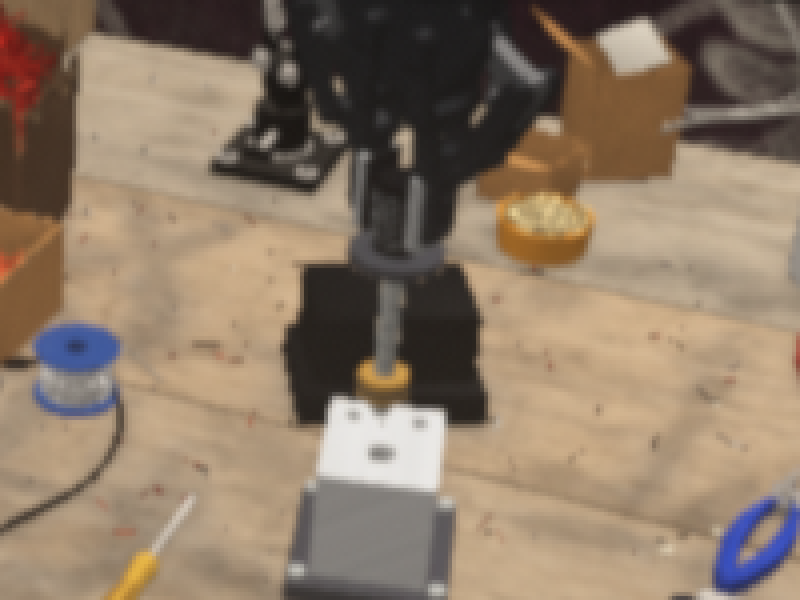

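View pics/t5c.png

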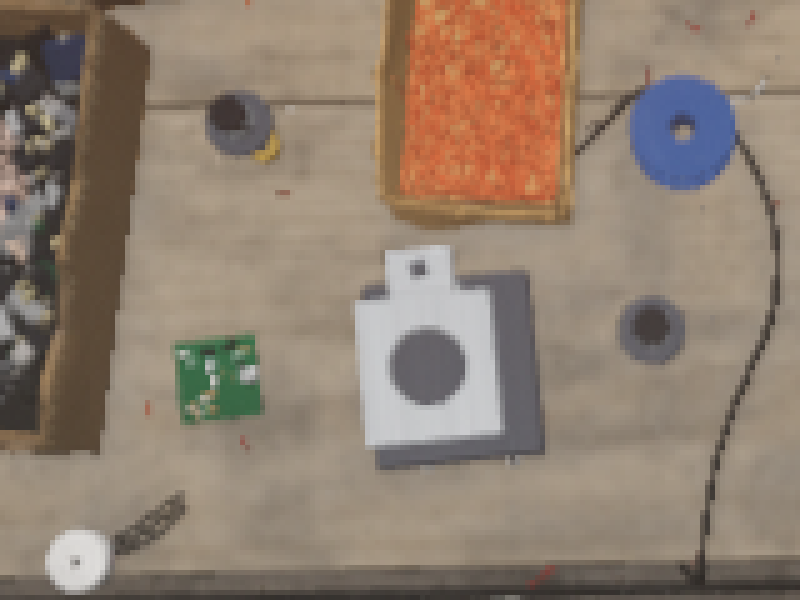

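```bash
python3 - <<'E'
import cv2,numpy as np
s=cv2.imread('pics/scene5.png'); w=cv2.imread('pics/w5.png')
cv2.imwrite('pics/z5.png',np.hstack([cv2.resize(s[195:235,395:435],(400,400),interpolation=3),cv2.resize(w[180:230,295:345],(400,400),interpolation=3)]))
E
```

```text
(no output)
```

View pics/z5.png

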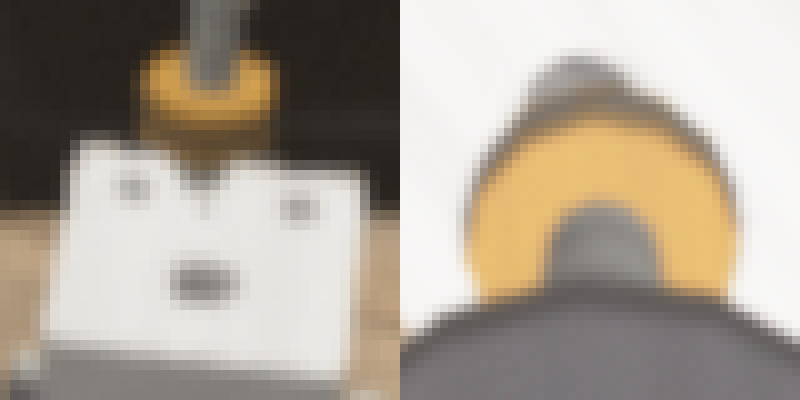

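```bash
python3 - <<'E'
import pickle
from h import *
c=pickle.load(open('w5.pkl','rb')); s=pickle.load(open('scene.pkl','rb'));t=pickle.load(open('top.pkl','rb'))
q=np.array([.4781,-.0655]); b=np.array([.479,-.0675])
f=lambda p,ox,oy,k:((p[0]-ox)*k,(p[1]-oy)*k)
for n,P in [('tip',[*q,.0934]),('bore',[*b,.072]),('collarbot',[*q,.105]),('collartop',[*q,.117])]:
    pw=proj(c,P);ps=proj(s,P); print(n,'wrist',pw,f(pw,295,180,8),'scene',ps,f(ps,395,195,10))
# scene axes Jacobian at tip
for d in ([.001,0,0],[0,.001,0]): print(proj(s,np.array([*q,.0934])+d)-proj(s,[*q,.0934]), proj(c,np.array([*q,.0934])+d)-proj(c,[*q,.0934]))
# ring
g=lambda x,y:(180+x/5-.4,150+y/5-.4)
print('ring top',ray(t,*g(428,367),.112),'ring scene',ray(s,190+317/4-.4,80+396/4-.4,.112))
E
```

```text
tip wrist [318.72414162 202.35663993] (np.float64(189.79313296695545), np.float64(178.85311943898955)) scene [414.04933266 214.47815131] (np.float64(190.49332663957728), np.float64(194.7815130785628))
bore wrist [317.02284596 195.79174113] (np.float64(176.18276771701267), np.float64(126.33392904108314)) scene [414.26234561 223.67696263] (np.float64(192.62345613842285), np.float64(286.7696263076698))
collarbot wrist [318.66921651 207.56297652] (np.float64(189.35373204580083), np.float64(220.50381215630773)) scene [414.57041878 209.40679235] (np.float64(195.70418777916473), np.float64(144.06792345847123))
collartop wrist [318.60684393 213.47525621] (np.float64(188.8547514096781), np.float64(267.8020497029793)) scene [415.11671911 204.09004139] (np.float64(201.16719112221745), np.float64(90.90041386432404))
[ 0.16218707 -0.2733131 ] [0.54909353 1.15167487]
[-0.51204028 -0.12977997] [ 1.21746718 -0.51957809]
ring top [0.44494446 0.23589512 0.112     ] ring scene [0.44854994 0.23657154 0.112     ]
```

The wrist view shows the collar at about (320,208), partly hiding the bore at about (317,194). I'll shift sideways so the bore and the collar both show in one image.

```bash
python3 -m crank '{"dr":[[0,0,0],[0,0,0],[0,0,0]],"travel":[[-0.02,0,0],[-0.025,0,0],[-0.025,0,0]],"hand":[0.01,0.01,0.01]}'
python3 - <<'E'
from h import *
import pickle
c=wcam(); pickle.dump(c,open('w6.pkl','wb')); im=c['color'][:,:,::-1]; cv2.imwrite('pics/w6.png',im)
cv2.imwrite('pics/w6c.png',cv2.resize(im[150:240,260:380],(800,600),interpolation=3)); print(bot.get_obs()['eef_pos'])
c=shot('scene','scene6.png');cv2.imwrite('pics/s6c.png',cv2.resize(c['color'][190:235,390:450,::-1],(800,600),interpolation=3))
E
```

```text
clock: 6.45
eef_pos: [0.5019, -0.0763, 0.1909]
tool_rot: [0.21, 0.978, 0.0, -0.0]
ft_force: [0.0, -0.2, -1.3]
grip_width: 0.0221
[ 0.50153709 -0.07631901  0.19085722]
```

View pics/w6c.png

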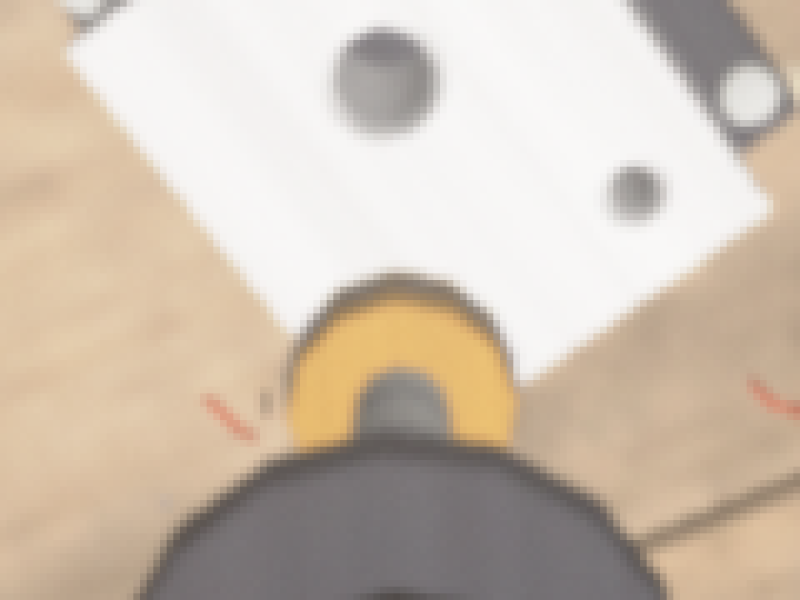

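View pics/s6c.png

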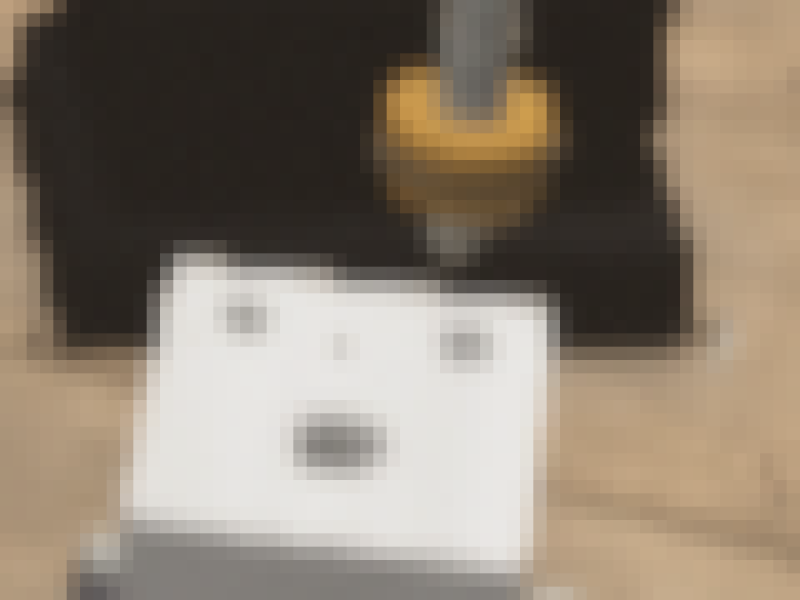

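```bash
cat > fit.py <<'E'
import pickle
from h import *
from scipy.optimize import least_squares
c=pickle.load(open('w6.pkl','rb')); s=pickle.load(open('scene.pkl','rb'))
tcp=np.array([.5017,-.0763,.1909]); tipz=tcp[2]-.0963
k=800/120
toc=lambda u,v:((u-260+.5)*k-.5,(v-150+.5)*k-.5)
inv=lambda x,y:(260+(x+.5)/k-.5,150+(y+.5)/k-.5)
a=np.linspace(0,2*np.pi,180)
def circ(x,y,z,r): return np.array([toc(*proj(c,[x+r*np.cos(t),y+r*np.sin(t),z])) for t in a])
def feats(p):
    x,y,h=p; A=circ(x,y,tipz+h+.012,.012);B=circ(x,y,tipz+h,.012);C=circ(x,y,tipz+h+.012,.005)
    return np.array([A[:,0].min(),A[:,0].max(),A[:,1].min(),B[:,1].min(),C[:,1].min()])
obs=np.array([290,515,293,270,370])
r=least_squares(lambda p:np.r_[feats(p)-obs,(p[2]-.0115)*2e3],[tcp[0],tcp[1],.0115],x_scale=[.001]*3)
print('axis',r.x, 'off',(r.x[:2]-tcp[:2])*1e3, feats(r.x)-obs)
b=ray(c,*inv(386,82),.072); print('bore',b,'move',(b[:2]-r.x[:2])*1e3,'target tcp',tcp[:2]+b[:2]-r.x[:2])
d=b[:2]-r.x[:2]; X=np.array([-.9115,.4113]);Y=np.array([.4113,.9115]); print('tool',d@X,d@Y)
E
python3 fit.py
```

```text
axis [ 0.5014695  -0.07508276  0.01049194] off [-0.23049789  1.21724215] [-4.40318391  4.40332396  7.55152353 -3.62734594 -4.00928049]
bore [ 0.47804492 -0.06662429  0.072     ] move [-23.42458237   8.45846533] target tcp [ 0.47827542 -0.06784153]
tool 0.02483047362384855 -0.0019246395835932593
```

```bash
python3 - <<'E'
import pickle
from h import *
s=pickle.load(open('scene.pkl','rb')); k=800/60
inv=lambda x,y:(390+(x+.5)/k-.5,190+(y+.5)/k-.5)
b=ray(s,*inv(340,443),.072)
# collar top face center: rod/ring middle
ct=ray(s,*inv(472,105),.1909-.0963+.0105+.012)
tip=ray(s,*inv(453,252),.1909-.0963)
print(b,ct,tip,(b-ct)[:2],(b-tip)[:2])
for n,p in (('ct',ct),('tip',tip)):
  d=(b-p)[:2];print(n,'tool',d@[-.9115,.4113],d@[.4113,.9115])
E
```

```text
[ 0.48250604 -0.06792531  0.072     ] [ 0.50792907 -0.07537047  0.1171    ] [ 0.50362554 -0.07606047  0.0946    ] [-0.02542303  0.00744517] [-0.0211195   0.00813516]
ct tool 0.0262352888488765 -0.0036702238527144258
tip tool 0.022596417951346072 -0.0012712481383330891
```

```bash
python3 -m crank '{"dr":[[0,0,0],[0,0,0],[0,0,0],[0,0,0],[0,0,0]],"travel":[[0.02,-0.002,0.004],[0.0248,-0.002,0.01],[0.0248,-0.002,0.016],[0.0248,-0.002,0.019],[0.0248,-0.002,0.019]],"hand":[0.01,0.01,0.01,0.01,0.01]}'
python3 - <<'E'
from h import *
import pickle
c=wcam(); pickle.dump(c,open('w7.pkl','wb')); im=c['color'][:,:,::-1]
cv2.imwrite('pics/w7c.png',cv2.resize(im[150:240,260:380],(800,600),interpolation=3)); o=bot.get_obs();print(o['eef_pos'],o['ft_force'])
c=shot('scene','scene7.png');cv2.imwrite('pics/s7c.png',cv2.resize(c['color'][190:235,390:450,::-1],(800,600),interpolation=3))
E
```

```text
clock: 7.18
eef_pos: [0.4786, -0.0684, 0.1715]
tool_rot: [0.21, 0.978, -0.0, -0.0]
ft_force: [0.3, 0.1, -1.0]
grip_width: 0.0225
[ 0.47872085 -0.06839337  0.17165955] [-0.23737683 -0.05525305 -1.02683733]
```

View pics/w7c.png

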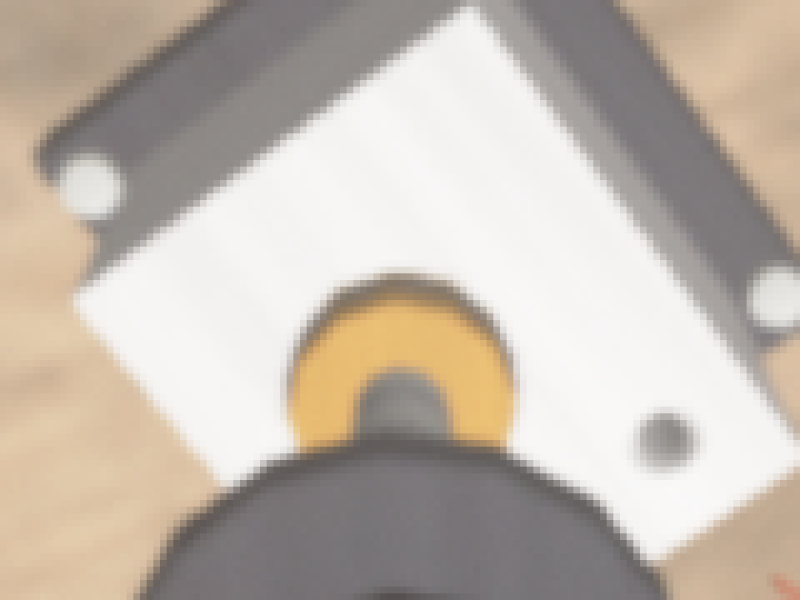

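View pics/s7c.png

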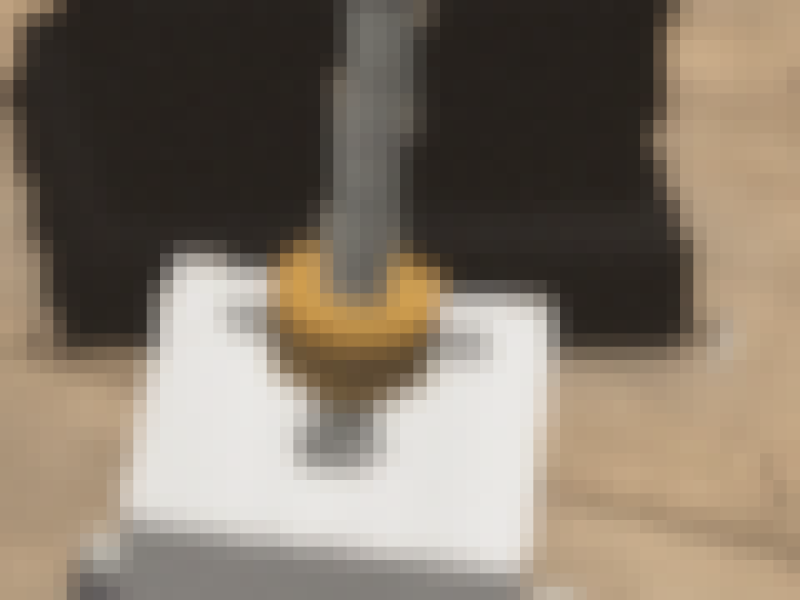

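The rod tip, at scene crop (345,420), stands over the bore at (340,443), as it should 3 mm above the mouth. Entering slowly.

```bash
python3 -m crank '{"dr":[[0,0,0],[0,0,0],[0,0,0],[0,0,0],[0,0,0],[0,0,0]],"travel":[[0,0,0.001],[0,0,0.002],[0,0,0.003],[0,0,0.004],[0,0,0.005],[0,0,0.005]],"hand":[0.01,0.01,0.01,0.01,0.01,0.01]}'
python3 -c "
from workcell import bot
o=bot.get_obs();print(o['eef_pos'],o['ft_force'],o['ft_torque'])"
```

```text
clock: 8.02
eef_pos: [0.4784, -0.0683, 0.1667]
tool_rot: [0.21, 0.978, -0.0, -0.0]
ft_force: [0.5, -0.5, -1.9]
grip_width: 0.0223
[ 0.47835354 -0.06829038  0.16667747] [ 0.5425161  -0.45254977 -1.92036549] [-0.00533216  0.01004858  0.01778786]
```

```bash
python3 -m crank '{"dr":[[0,0,0],[0,0,0],[0,0,0],[0,0,0],[0,0,0]],"travel":[[0,0,0.001],[0,0,0.002],[0,0,0.003],[0,0,0.004],[0,0,0.004]],"hand":[0.01,0.01,0.01,0.01,0.01]}'
python3 -c "
from h import *
o=bot.get_obs();print(o['eef_pos'],o['ft_force'],o['ft_torque'])
c=shot('scene','scene8.png');cv2.imwrite('pics/s8c.png',cv2.resize(c['color'][190:235,390:450,::-1],(800,600),interpolation=3))"
```

```text
clock: 8.65
eef_pos: [0.4784, -0.0683, 0.1627]
tool_rot: [0.21, 0.978, -0.0, -0.0]
ft_force: [0.6, 0.1, -2.3]
grip_width: 0.0226
[ 0.47837189 -0.06829655  0.16270995] [ 0.60749806  0.06721855 -2.28160782] [-0.02862942 -0.01782901  0.0753025 ]
```

View pics/s8c.png

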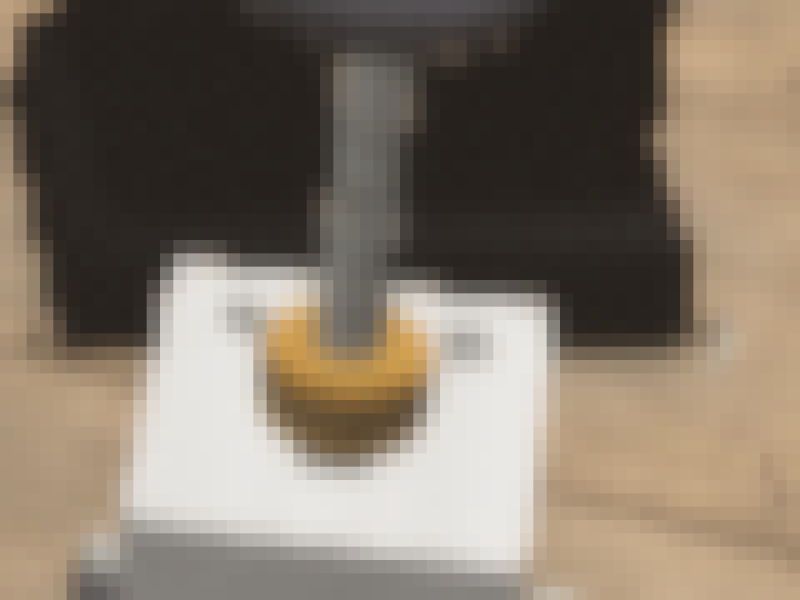

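```bash
python3 -m crank '{"dr":[[0,0,0],[0,0,0],[0,0,0],[0,0,0],[0,0,0],[0,0,0],[0,0,0],[0,0,0]],"travel":[[0,0,0.001],[0,0,0.002],[0,0,0.003],[0,0,0.004],[0,0,0.005],[0,0,0.006],[0,0,0.007],[0,0,0.008]],"hand":[0.01,0.01,0.01,0.01,0.01,0.01,0.01,0.01]}'
python3 -c "
from h import *
o=bot.get_obs();print(o['eef_pos'],o['ft_force'],o['ft_torque'])"
```

```text
clock: 9.7
eef_pos: [0.4786, -0.0684, 0.1552]
tool_rot: [0.21, 0.978, -0.0, 0.0]
ft_force: [-1.3, 0.4, 1.9]
grip_width: 0.0218
[ 0.4786425  -0.06835673  0.15520555] [-1.27862608  0.35461833  1.94595559] [-0.04486796  0.25797779  0.00562937]
```

```bash
python3 -m crank '{"dr":[[0,0,0],[0,0,0],[0,0,0],[0,0,0],[0,0,0],[0,0,0],[0,0,0],[0,0,0],[0,0,0],[0,0,0]],"travel":[[0,0,0.001],[0,0,0.002],[0,0,0.003],[0,0,0.004],[0,0,0.005],[0,0,0.006],[0,0,0.007],[0,0,0.008],[0,0,0.009],[0,0,0.01]],"hand":[0.01,0.01,0.01,0.01,0.01,0.01,0.01,0.01,0.01,0.01]}'
python3 -c "
from h import *
o=bot.get_obs();print(o['eef_pos'],o['ft_force'],o['ft_torque'])"
```

```text
clock: 10.95
eef_pos: [0.4785, -0.0683, 0.1447]
tool_rot: [0.21, 0.978, -0.0, 0.0]
ft_force: [-0.3, -0.3, 1.9]
grip_width: 0.022
[ 0.47847141 -0.06828846  0.14474705] [-0.3098012  -0.31181629  1.88870845] [-0.11786758  0.07920623 -0.04987884]
```

```bash
python3 -m crank '{"dr":[[0,0,0],[0,0,0],[0,0,0],[0,0,0]],"travel":[[0,0,0.001],[0,0,0.002],[0,0,0.003],[0,0,0.0035]],"hand":[0.01,0.01,0.01,0.01]}'
python3 -m crank '{"dr":[[0,0,0],[0,0,0],[0,0,0],[0,0,0]],"travel":[[0,0,0.0005],[0,0,0.001],[0,0,0.0015],[0,0,0.002]],"hand":[0.01,0.01,0.01,0.01]}'
```

```text
clock: 11.45
eef_pos: [0.4785, -0.0683, 0.1413]
tool_rot: [0.21, 0.978, -0.0, 0.0]
ft_force: [-0.4, -0.2, 2.7]
grip_width: 0.0227
clock: 11.95
eef_pos: [0.4784, -0.0683, 0.1393]
tool_rot: [0.21, 0.978, 0.0, 0.0]
ft_force: [-1.6, -0.3, 2.1]
grip_width: 0.0224
```

```bash
python3 -m crank '{"dr":[[0,0,0],[0,0,0],[0,0,0],[0,0,0]],"travel":[[0,0,0.0005],[0,0,0.001],[0,0,0.0015],[0,0,0.002]],"hand":[0.01,0.01,0.01,0.01]}'
```

```text
clock: 12.45
eef_pos: [0.4784, -0.0683, 0.1373]
tool_rot: [0.21, 0.978, -0.0, 0.0]
ft_force: [-0.3, -0.7, 1.6]
grip_width: 0.0223
```

```bash
python3 -m crank '{"dr":[[0,0,0],[0,0,0],[0,0,0],[0,0,0]],"travel":[[0,0,0.0005],[0,0,0.001],[0,0,0.0015],[0,0,0.002]],"hand":[0.01,0.01,0.01,0.01]}'
```

```text
clock: 12.95
eef_pos: [0.4784, -0.0683, 0.1353]
tool_rot: [0.21, 0.978, -0.0, -0.0]
ft_force: [-0.7, -0.2, 3.1]
grip_width: 0.0227
```

```bash
python3 -m crank '{"dr":[[0,0,0],[0,0,0],[0,0,0],[0,0,0]],"travel":[[0,0,0.0005],[0,0,0.001],[0,0,0.0015],[0,0,0.002]],"hand":[0.01,0.01,0.01,0.01]}'
```

```text
clock: 13.45
eef_pos: [0.4785, -0.0683, 0.1333]
tool_rot: [0.21, 0.978, -0.0, 0.0]
ft_force: [-0.1, 0.2, 2.4]
grip_width: 0.0225
```

```bash
python3 -m crank '{"dr":[[0,0,0],[0,0,0],[0,0,0],[0,0,0]],"travel":[[0,0,0.0005],[0,0,0.001],[0,0,0.0015],[0,0,0.002]],"hand":[0.01,0.01,0.01,0.01]}'
```

```text
clock: 13.95
eef_pos: [0.4786, -0.0683, 0.132]
tool_rot: [0.21, 0.978, -0.0, 0.0]
ft_force: [-2.0, 0.1, 8.1]
grip_width: 0.0224
```

```bash
python3 -c "
from h import *
o=bot.get_obs();print(o['eef_pos'],o['ft_force'],o['ft_torque'])
c=shot('scene','scene9.png');cv2.imwrite('pics/s9c.png',cv2.resize(c['color'][160:235,380:480,::-1],(800,600),interpolation=3))"
```

```text
[ 0.47862826 -0.0683495   0.13201956] [-2.01074215  0.05955378  8.09706481] [-0.090177    0.49337797  0.01095639]
```

View pics/s9c.png

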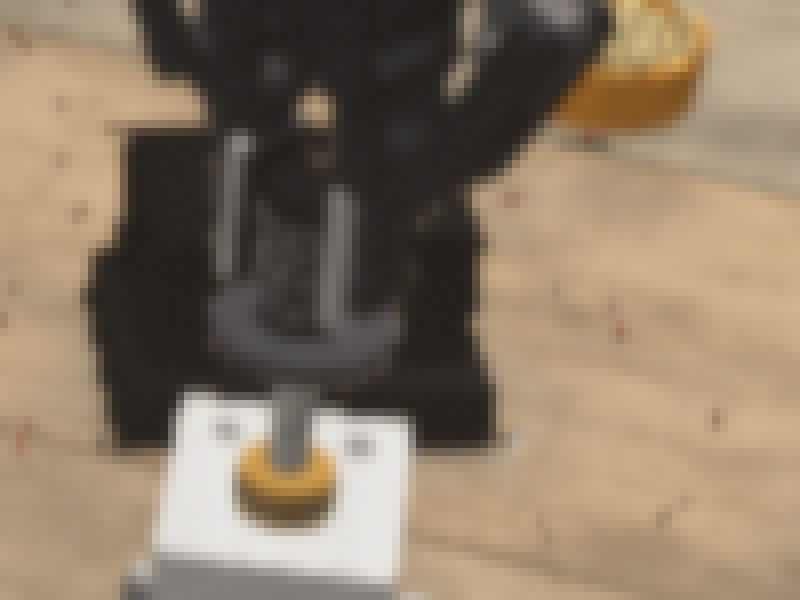

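Contact: the force jumped from about 2 N to 8 N at TCP z = 0.132, so the rod is about 36 mm deep. The collar lies on the block's face. Pressing a touch more and holding.

```bash
python3 -m crank '{"dr":[[0,0,0],[0,0,0],[0,0,0],[0,0,0]],"travel":[[0,0,0.0003],[0,0,0.0005],[0,0,0.0005],[0,0,0.0005]],"hand":[0.01,0.01,0.01,0.01]}'
python3 -c "
from h import *
o=bot.get_obs();print(o['eef_pos'],o['ft_force'],o['ft_torque'])"
```

```text
clock: 14.5
eef_pos: [0.4788, -0.0684, 0.132]
tool_rot: [0.21, 0.978, -0.0, 0.001]
ft_force: [-2.6, 0.3, 8.9]
grip_width: 0.0221
[ 0.47878324 -0.06838802  0.13200019] [-2.56052177  0.27194312  8.88692444] [-0.09211125  0.59310087  0.0147679 ]
```

```bash
python3 -m crank '{"dr":[[0,0,0],[0,0,0],[0,0,0],[0,0,0]],"travel":[[0,0,0.0003],[0,0,0.0005],[0,0,0.0005],[0,0,0.0005]],"hand":[0.01,0.01,0.01,0.01]}'
python3 -c "
from h import *
import pickle
o=bot.get_obs();print(o['eef_pos'],o['ft_force'],o['ft_torque'])
c=wcam(); im=c['color'][:,:,::-1]
cv2.imwrite('pics/w10.png',cv2.resize(im[150:330,220:420],(666,600),interpolation=3))
c=shot('scene','scene10.png');cv2.imwrite('pics/s10c.png',cv2.resize(c['color'][190:235,390:450,::-1],(800,600),interpolation=3))"
```

```text
clock: 15.0
eef_pos: [0.479, -0.0684, 0.1319]
tool_rot: [0.21, 0.978, -0.0, 0.001]
ft_force: [-2.7, -0.7, 11.3]
grip_width: 0.0225
[ 0.4789698  -0.06843866  0.13194073] [-2.69350334 -0.74471973 11.32297561] [-0.07176201  0.71243698 -0.06754144]
```

View pics/w10.png

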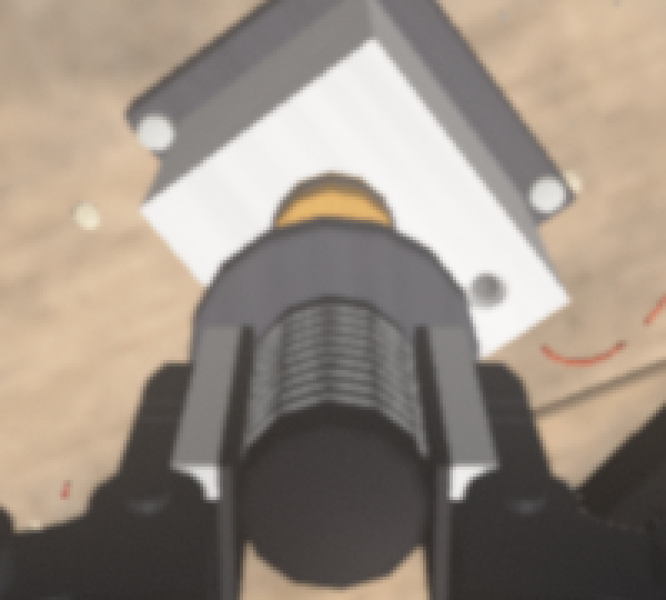

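View pics/s10c.png

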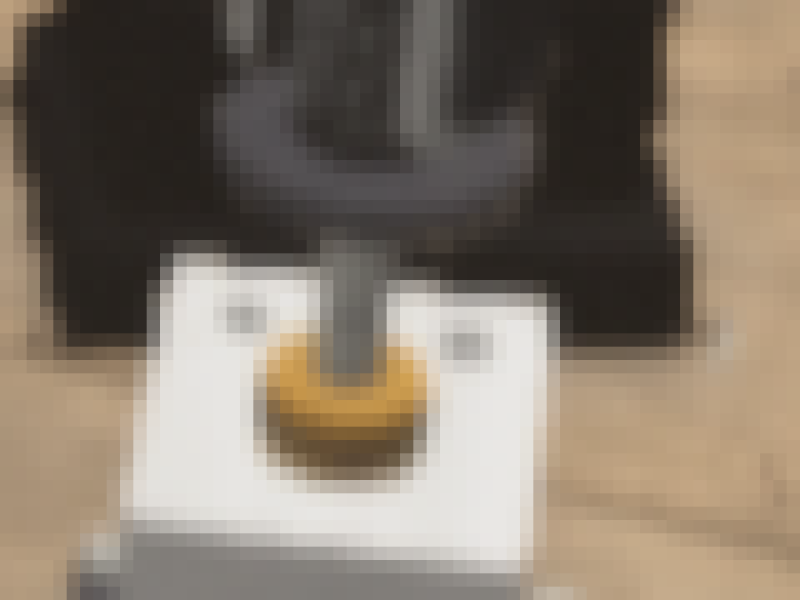

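The rod is on the bottom: z does not move while the force rises to 11 N. The collar sits on the top face at scene crop (345,400). Drawing out.

```bash
python3 -m crank '{"dr":[[0,0,0],[0,0,0],[0,0,0],[0,0,0],[0,0,0],[0,0,0],[0,0,0],[0,0,0],[0,0,0],[0,0,0]],"travel":[[0,0,-0.001],[0,0,-0.003],[0,0,-0.007],[0,0,-0.013],[0,0,-0.02],[0,0,-0.028],[0,0,-0.036],[0,0,-0.043],[0,0,-0.05],[0,0,-0.05]],"hand":[0.01,0.01,0.01,0.01,0.01,0.01,0.01,0.01,0.01,0.01]}'
python3 -c "
from h import *
import pickle
o=bot.get_obs();print(o['eef_pos'],o['ft_force'],o['ft_torque'])
c=wcam(); pickle.dump(c,open('w11.pkl','wb'));im=c['color'][:,:,::-1]
cv2.imwrite('pics/w11.png',cv2.resize(im[150:330,220:420],(666,600),interpolation=3))
c=shot('scene','scene11.png');cv2.imwrite('pics/s11c.png',cv2.resize(c['color'][140:230,370:490,::-1],(800,600),interpolation=3))"
```

```text
clock: 16.35
eef_pos: [0.4789, -0.0683, 0.181]
tool_rot: [0.21, 0.978, 0.0, 0.001]
ft_force: [0.4, -0.0, -1.2]
grip_width: 0.0226
[ 0.47892394 -0.06834493  0.18101848] [ 0.43279338 -0.00848016 -1.16761922] [-0.06231377  0.01297193  0.030734  ]
```

View pics/w11.png

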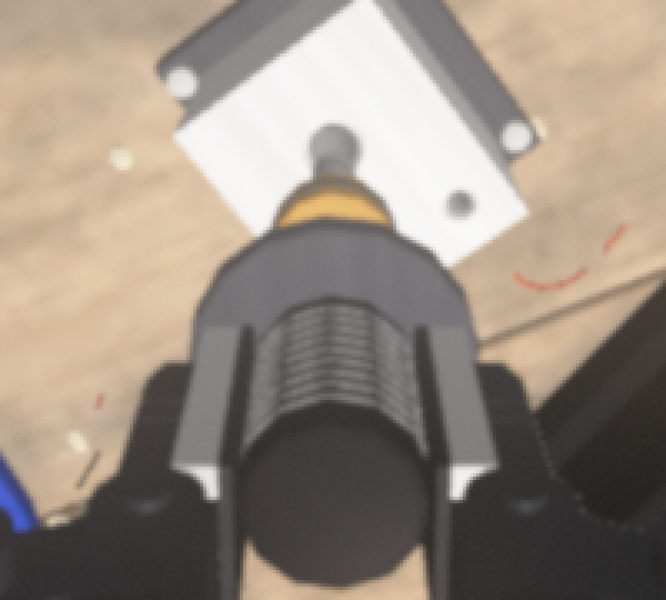

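View pics/s11c.png

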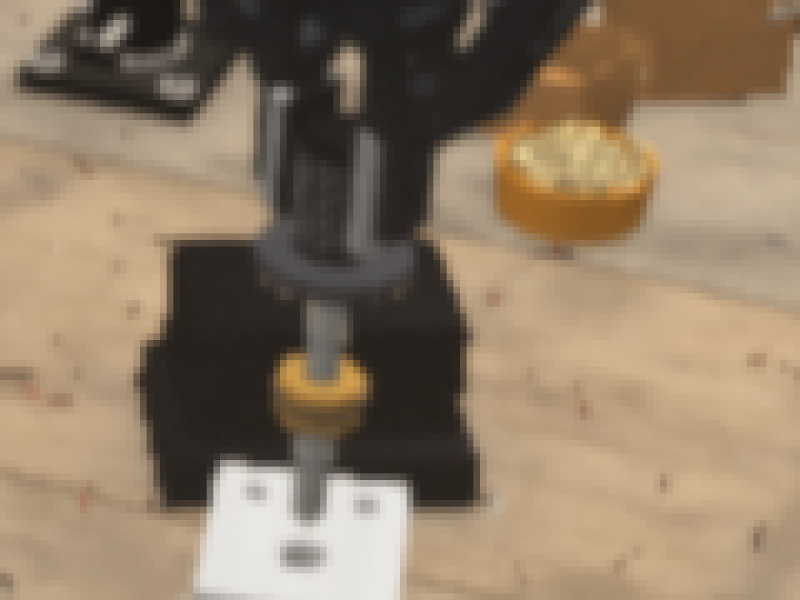

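Drawn out, with the collar raised on the rod at scene crop (320,395) and the tip clear of the block at (311,515). Raising, then back to the stand.

```bash
python3 -m crank '{"dr":[[0,0,0],[0,0,0],[0,0,0],[0,0,0],[0,0,0],[0,0,0],[0,0,0],[0,0,0],[0,0,0],[0,0,0]],"travel":[[0,0,-0.015],[0,0,-0.04],[0.005,0.008,-0.055],[0.02,0.034,-0.055],[0.045,0.076,-0.055],[0.075,0.127,-0.055],[0.105,0.177,-0.055],[0.13,0.219,-0.055],[0.147,0.248,-0.055],[0.1566,0.2643,-0.055]],"hand":[0.01,0.01,0.01,0.01,0.01,0.01,0.01,0.01,0.01,0.01]}'
python3 -m crank '{"dr":[[0,0,0],[0,0,0]],"travel":[[0,0,0],[0,0,0]],"hand":[0.01,0.01]}'
python3 -c "
from h import *
import pickle
o=bot.get_obs();print(o['eef_pos'],o['ft_force'],o['ft_torque'])
c=wcam(); pickle.dump(c,open('w12.pkl','wb'));im=c['color'][:,:,::-1]
cv2.imwrite('pics/w12.png',cv2.resize(im[150:330,220:420],(666,600),interpolation=3))
c=shot('scene','scene12.png');cv2.imwrite('pics/s12c.png',cv2.resize(c['color'][90:210,200:360,::-1],(800,600),interpolation=3))"
```

```text
clock: 17.7
eef_pos: [0.4437, 0.239, 0.2356]
tool_rot: [0.209, 0.978, 0.0, 0.0]
ft_force: [0.1, -0.4, -1.3]
grip_width: 0.0224
clock: 17.95
eef_pos: [0.4444, 0.2362, 0.2353]
tool_rot: [0.211, 0.978, -0.0, -0.0]
ft_force: [1.0, 0.8, -1.4]
grip_width: 0.0222
[0.44437895 0.23618075 0.23531608] [ 0.97517605  0.82094513 -1.40825908] [ 0.01185005 -0.02490717  0.01743535]
```

View pics/w12.png

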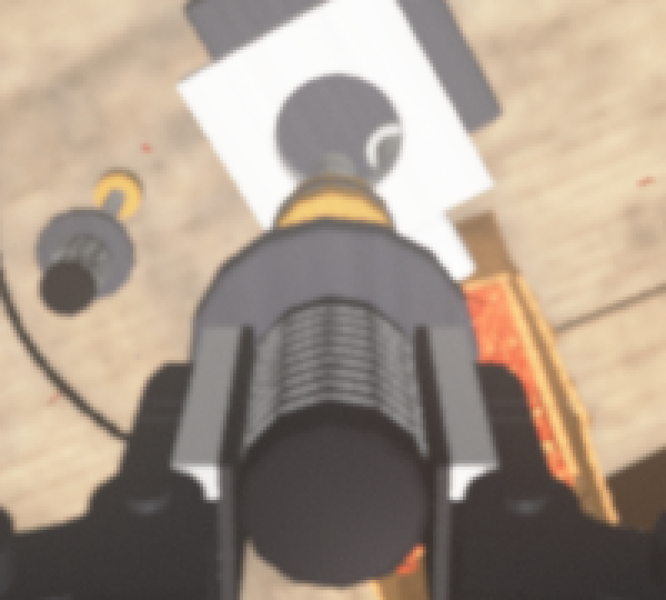

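View pics/s12c.png

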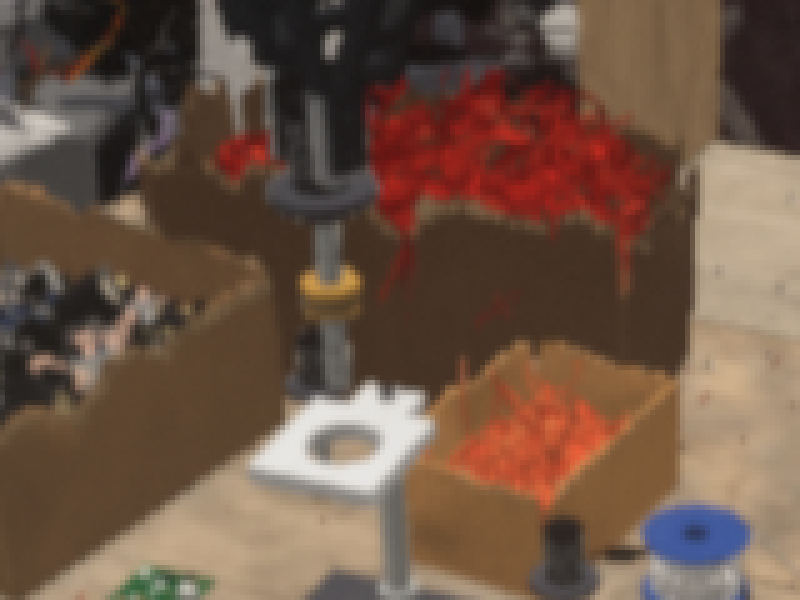

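```bash
python3 -m crank '{"dr":[[0,0,0],[0,0,0]],"travel":[[0,0,0],[0,0,0]],"hand":[0.01,0.01]}'
python3 -c "
from h import *
o=bot.get_obs();print(o['eef_pos'],o['ft_force'])
c=wcam(); im=c['color'][:,:,::-1].copy()
cv2.imwrite('pics/w13.png',cv2.resize(im[150:240,260:380],(800,600),interpolation=3))
print(ray(c,322,189.8,.112))
"
```

```text
clock: 18.3
eef_pos: [0.4446, 0.2364, 0.2354]
tool_rot: [0.211, 0.978, -0.0, 0.0]
ft_force: [0.5, 0.3, -1.7]
grip_width: 0.0224
[0.44457237 0.23642972 0.2353833 ] [ 0.53699418  0.32353823 -1.68411209]
[0.44440222 0.23942648 0.112     ]
```

View pics/w13.png

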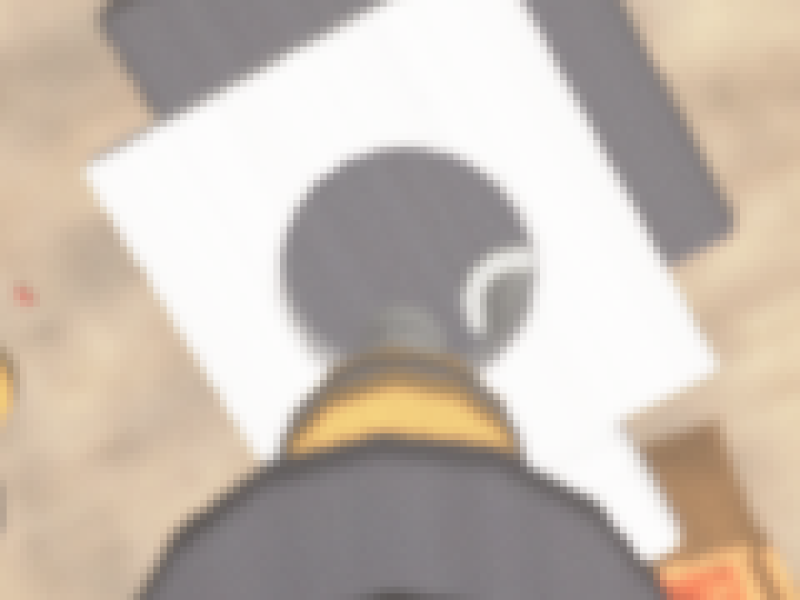

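```bash
python3 -m crank '{"dr":[[0,0,0],[0,0,0],[0,0,0],[0,0,0],[0,0,0],[0,0,0],[0,0,0],[0,0,0]],"travel":[[0.0004,0.001,0.005],[0.0004,0.001,0.015],[0.0004,0.001,0.025],[0.0004,0.001,0.035],[0.0004,0.001,0.045],[0.0004,0.001,0.052],[0.0004,0.001,0.056],[0.0004,0.001,0.056]],"hand":[0.01,0.01,0.01,0.01,0.01,0.01,0.01,0.01]}'
python3 -c "
from h import *
o=bot.get_obs();print(o['eef_pos'],o['ft_force'])
c=wcam(); im=c['color'][:,:,::-1].copy()
cv2.imwrite('pics/w14.png',cv2.resize(im[150:240,260:380],(800,600),interpolation=3))
c=shot('scene','scene14.png');cv2.imwrite('pics/s14c.png',cv2.resize(c['color'][110:215,220:360,::-1],(800,600),interpolation=3))"
```

```text
clock: 19.35
eef_pos: [0.4443, 0.2381, 0.1791]
tool_rot: [0.21, 0.978, -0.0, -0.0]
ft_force: [0.2, -0.2, -0.4]
grip_width: 0.0222
[0.44434584 0.23805096 0.17911557] [ 0.18637074 -0.2001975  -0.40864686]
```

View pics/w14.png

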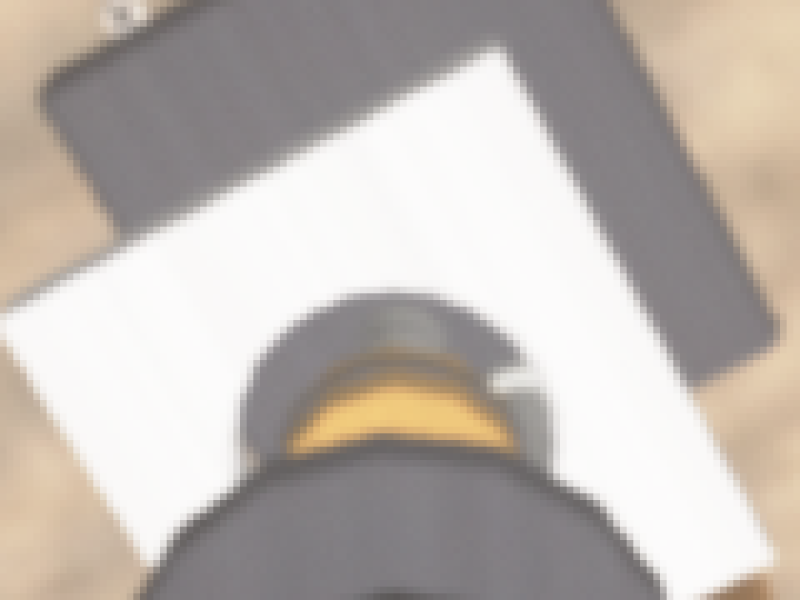

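View pics/s14c.png

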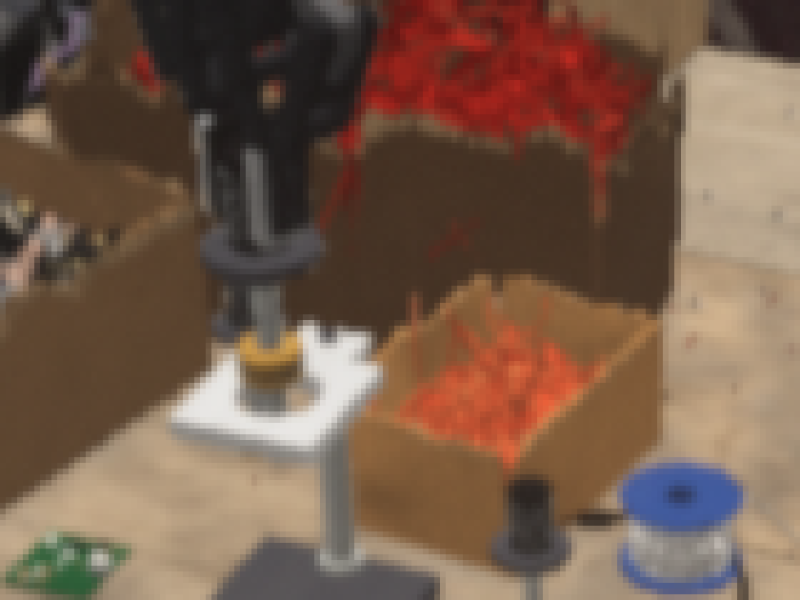

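```bash
python3 - <<'E'
from h import *
from scipy.optimize import least_squares
o=bot.get_obs(); c=wcam(); k=800/120; print(o['eef_pos'])
toc=lambda u,v:((u-260+.5)*k-.5,(v-150+.5)*k-.5)
a=np.linspace(0,2*np.pi,180)
def circ(x,y,z,r): return np.array([toc(*proj(c,[x+r*np.cos(t),y+r*np.sin(t),z])) for t in a])
def fr(p):
    A=circ(p[0],p[1],.112,.016); return np.array([A[:,0].min(),A[:,0].max(),A[:,1].min()])
r=least_squares(lambda p:fr(p)-[240,552,290],[.4445,.238],x_scale=1e-3); print('ring',r.x,r.fun)
tz=o['eef_pos'][2]-.0963
def fc(p):
    A=circ(p[0],p[1],tz+.0363+.012,.012);B=circ(p[0],p[1],tz+.0363,.012); return np.array([A[:,0].min(),A[:,0].max(),A[:,1].min(),B[:,1].min()])
q=least_squares(lambda p:fc(p)-[288,516,375,350],[.4445,.238],x_scale=1e-3); print('collar',q.x,q.fun)
d=r.x-q.x; print(d,'tool',d@[-.9115,.4113],d@[.4113,.9115])
E
```

```text
[0.44465686 0.23822303 0.17961272]
ring [0.44485341 0.23849326] [-3.77133144  3.7719187   0.17171282]
collar [0.44392237 0.23955518] [-16.91038017  16.91274099   8.93723704  -8.70842115]
[ 0.00093104 -0.00106191] tool -0.0012854083303527265 -0.0005849977370238928
```

```bash
python3 -m crank '{"dr":[[0,0,0],[0,0,0],[0,0,0],[0,0,0],[0,0,0],[0,0,0],[0,0,0],[0,0,0],[0,0,0],[0,0,0]],"travel":[[-0.0008,-0.0006,0],[-0.0008,-0.0006,0.003],[-0.0008,-0.0006,0.007],[-0.0008,-0.0006,0.012],[-0.0008,-0.0006,0.017],[-0.0008,-0.0006,0.023],[-0.0008,-0.0006,0.029],[-0.0008,-0.0006,0.034],[-0.0008,-0.0006,0.038],[-0.0008,-0.0006,0.04]],"hand":[0.01,0.01,0.01,0.01,0.01,0.01,0.01,0.01,0.01,0.01]}'
python3 -c "
from h import *
o=bot.get_obs();print(o['eef_pos'],o['ft_force'],o['ft_torque'])
c=shot('scene','scene15.png');cv2.imwrite('pics/s15c.png',cv2.resize(c['color'][110:215,220:360,::-1],(800,600),interpolation=3))"
```

```text
clock: 20.75
eef_pos: [0.4448, 0.2372, 0.139]
tool_rot: [0.21, 0.978, -0.0, -0.0]
ft_force: [-0.3, -0.3, -1.7]
grip_width: 0.0226
[0.44481361 0.23716824 0.13903236] [-0.26803763 -0.25594041 -1.693197  ] [ 0.00582331  0.04170903 -0.04612815]
```

View pics/s15c.png

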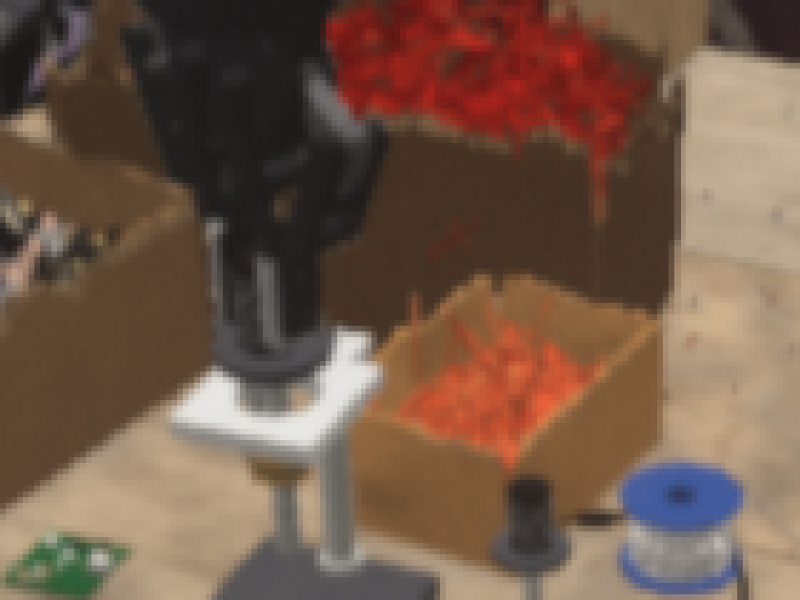

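```bash
python3 -m crank '{"dr":[[0,0,0],[0,0,0],[0,0,0],[0,0,0],[0,0,0],[0,0,0],[0,0,0],[0,0,0]],"travel":[[0,0,0.002],[0,0,0.005],[0,0,0.008],[0,0,0.0105],[0,0,0.012],[0,0,0.013],[0,0,0.0135],[0,0,0.0135]],"hand":[0.01,0.01,0.01,0.01,0.01,0.01,0.01,0.01]}'
python3 -c "
from h import *
o=bot.get_obs();print(o['eef_pos'],o['ft_force'],o['ft_torque'])"
```

```text
clock: 21.8
eef_pos: [0.445, 0.2372, 0.1258]
tool_rot: [0.21, 0.978, 0.0, 0.0]
ft_force: [-0.6, 0.5, -2.5]
grip_width: 0.0225
[0.44495165 0.2372352  0.12584509] [-0.60205305  0.535413   -2.45674425] [0.00570916 0.00273241 0.02619365]
```

```bash
python3 -m crank '{"dr":[[0,0,0],[0,0,0],[0,0,0],[0,0,0],[0,0,0]],"travel":[[0,0,0.0005],[0,0,0.001],[0,0,0.0015],[0,0,0.0018],[0,0,0.0018]],"hand":[0.01,0.01,0.01,0.01,0.01]}'
python3 -c "
from h import *
o=bot.get_obs();print(o['eef_pos'],o['ft_force'],o['ft_torque'])"
```

```text
clock: 22.42
eef_pos: [0.4449, 0.2372, 0.1243]
tool_rot: [0.21, 0.978, 0.0, 0.0]
ft_force: [-1.2, -0.9, 0.4]
grip_width: 0.0222
[0.44493714 0.2372259  0.12429133] [-1.20582241 -0.86177947  0.42316158] [-0.07950802  0.19812625  0.03196547]
```

Flange contact came at z = 0.1243, the same height as at the grasp, so nothing slipped in the grip. Releasing gently.

```bash
python3 -m crank '{"dr":[[0,0,0],[0,0,0],[0,0,0],[0,0,0],[0,0,0],[0,0,0],[0,0,0],[0,0,0],[0,0,0]],"travel":[[0,0,0],[0,0,0],[0,0,0],[0,0,0],[0,0,0],[0,0,0],[0,0,0],[0,0,0],[0,0,0]],"hand":[0.023,0.025,0.028,0.034,0.045,0.06,0.075,0.085,0.085]}'
python3 -c "
from h import *
o=bot.get_obs();print(o['eef_pos'],o['ft_force'],o['ft_torque'])
c=wcam(); im=c['color'][:,:,::-1].copy();cv2.imwrite('pics/w16.png',im)"
```

```text
clock: 23.55
eef_pos: [0.4449, 0.2372, 0.124]
tool_rot: [0.21, 0.978, 0.0, -0.0]
ft_force: [-0.7, 0.5, -0.8]
grip_width: 0.0853
[0.44490559 0.23723459 0.12399776] [-0.70143583  0.53571595 -0.76069937] [ 0.01260688 -0.017593    0.01487446]
```

View pics/w16.png

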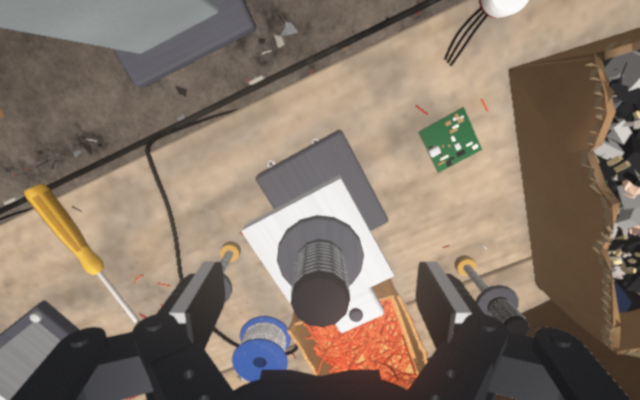

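Released, with the knob at (320,298) standing free between the open fingers. Backing up and away.

```bash
python3 -m crank '{"dr":[[0,0,0],[0,0,0],[0,0,0],[0,0,0],[0,0,0],[0,0,0],[0,0,0],[0,0,0]],"travel":[[0,0,-0.01],[0,0,-0.03],[0,0,-0.06],[0,0,-0.09],[0.02,0.02,-0.11],[0.05,0.05,-0.12],[0.07,0.07,-0.12],[0.07,0.07,-0.12]],"hand":[0.085,0.085,0.085,0.085,0.085,0.085,0.085,0.085]}'
python3 -c "
from h import *
o=bot.get_obs();print(o['eef_pos'],o['ft_force'])
c=shot('scene','scene17.png');cv2.imwrite('pics/s17c.png',cv2.resize(c['color'][140:245,210:350,::-1],(800,600),interpolation=3))
c=shot('top','top17.png');cv2.imwrite('pics/t17c.png',cv2.resize(c['color'][155:275,180:340,::-1],(800,600),interpolation=3))"
```

```text
clock: 24.6
eef_pos: [0.4093, 0.3315, 0.2448]
tool_rot: [0.209, 0.978, 0.001, 0.0]
ft_force: [-0.6, 0.3, -0.9]
grip_width: 0.0852
[0.40933101 0.33149534 0.24477695] [-0.56218014  0.25476094 -0.92371092]
```

View pics/s17c.png

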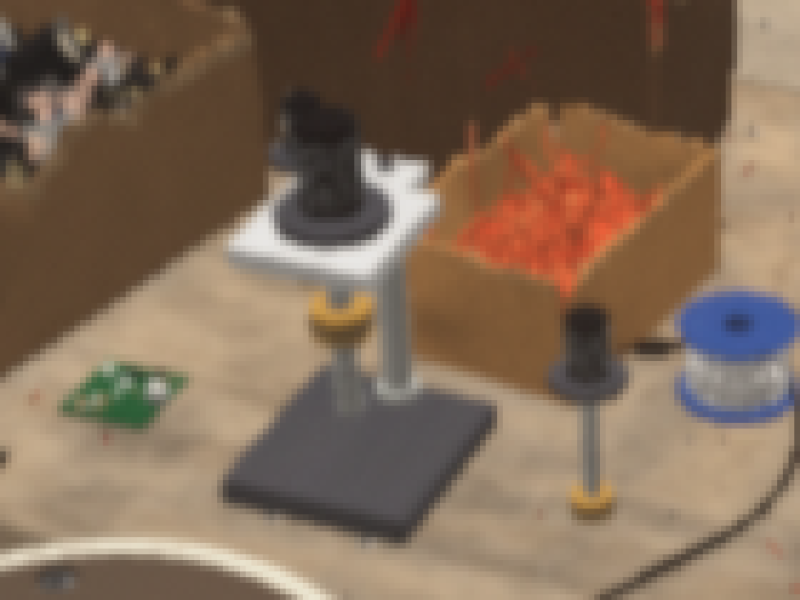

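View pics/t17c.png

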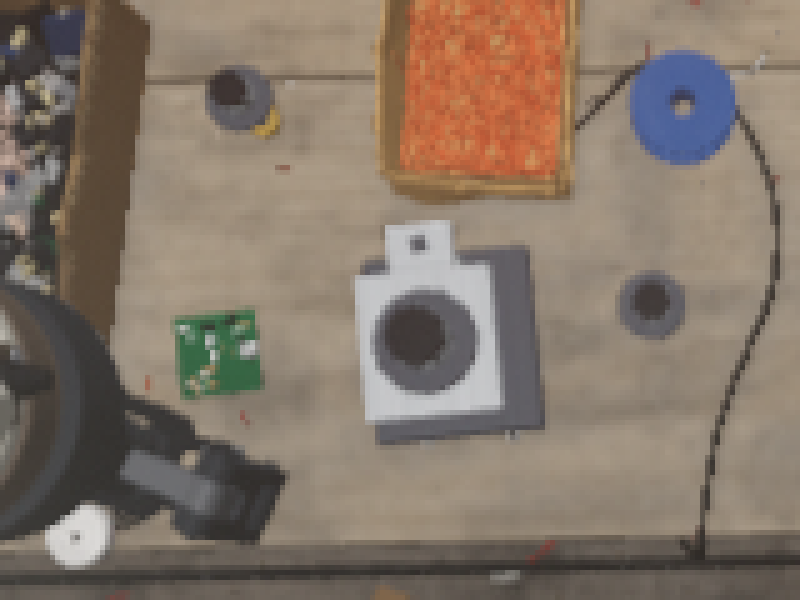

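```bash
python3 -c "
import pickle
from h import *
s=pickle.load(open('scene.pkl','rb'));k=800/140
for z in (.028,.064,.076,.118): p=proj(s,[.4470,.2366,z]);print(z,((p[0]-209.5)*k,(p[1]-139.5)*k))
print(bot.get_obs()['joint_vel'].round(3)); job.job_done()"
```

```text
0.028 (np.float64(352.50239034559695), np.float64(416.85421876373346))
0.064 (np.float64(345.9453357225743), np.float64(336.7806786656365))
0.076 (np.float64(343.7066291279825), np.float64(309.442007177291))
0.118 (np.float64(335.6526810600784), np.float64(211.08868077690676))
[-0.021 -0.004 -0.009 -0.003  0.     0.001]
the job is handed in; nothing more can be done
```

The bore is about 36 mm deep. The gauge is back in its stand with the collar marking that depth, and I handed the job in at about 24.7 s of the 58 s.

**What I did:**
- I took the gauge with the 44 mm flange from the stand, not the two free-standing look-alikes.
- I lined the rod up over the bore by camera, lowered it and felt the collar slide at about 4 N.
- The rod met the bottom about 36.3 mm down. I pressed to a reading of about 11 N, roughly 13 N on the block allowing for the gauge's weight, and held it.
- I then drew the gauge out, rehung it, released it and backed the arm away.

**Last checks:**
- **No slip:** the flange met the ring at TCP height 0.1243 m, the same as at the grasp, so the gauge did not slip in the grip.
- **Hanging:** in the last pictures it hangs upright and centred, within about half a pixel of where it started.
- **Collar:** it appears where a 36 mm setting should put it. At this resolution that is only a check to a few millimetres. The depth itself rests on the height and force readings at the bottom.
- **Bystanders:** the board and reel look unmoved. The gripper partly hides the motor in that picture. I did not re-check the screwdriver at the end, but nothing passed near it.

**Disagreements:**
- The cameras differed by 2–4 mm on absolute positions, so I aligned using differences within one picture.
- There was a sideways force of about 2.7 N while the rod pressed on the bottom.

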